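# Load the sample cassette into the mixer and latch its sprung keeper

### The job

Load the orange cassette into the blue mixer: it stands on edge in the rack, so lay it flat on the bare bench with its orange side up and let go, then take it again by its long sides, seat it flat, orange up, in the mixer's nest and let go. Then push the yellow knob in over the cassette against its spring, feel for the hidden notch on its side, and push the knob fully sideways into it so that the keeper stays latched when you let go. Leave the green cassette and the vials where they stand.

Things in the scene. Friction and masses are not known exactly. Their poses are not given: they have to be found in the camera images.
- cassette: ORANGE cassette: rigid white slab, about 90 g, 76 mm long (x) by 16 mm thick (y) by 46 mm (z). Its +y face and the 5 mm next to it are orange (its front), its -y face grey with ribs. Starts standing in the rack on a long narrow edge, z up, bottom 8 mm and top 54 mm above the bench. Origin: middle of that bottom edge. Pushed near the top it topples at 20 degrees. Either end may point to the keeper.
- cassette_center (a point): the middle of the orange cassette's volume (origin + 23 mm along its z axis)
- rack: fixed white rack, 200 mm (x) by 60 mm (y), origin at the middle of its underside, base 8 mm thick; two slots end to end at x = -46.5 and +46.5 mm, 20 mm wide in y; walls rise to 28 mm above the bench. Either slot may hold the orange cassette; both cassettes' coloured sides face the rack's +y.
- spare: GREEN cassette, same size and axes as the orange one, in the other slot of the rack; leave it there
- vial0: upright clear vial with teal cap, 33 mm diameter, 74 mm tall, origin under its centre; leave it alone
- vial1: second such vial; leave it alone
- mixer: fixed blue platform mixer, 246 mm (x) by 146 mm (y), origin at the middle of its underside. Nest floor 60 mm above the bench for x from -115 to -14 mm; beyond it (x to +125 mm) a white slide housing 100 mm wide, top 78 mm above the bench, with the sprung steel keeper on it. The bench between rack and mixer (world x 0.44 to 0.60, y 0.05 to 0.15) is always bare.
- nest (a point): centre of the nest floor (mixer x -60 mm, y 0, 60 mm above the bench), axes as the mixer's. The cassette lies here flat, length along x, 46 mm width along y, its top then 76 mm above the bench. Black lips 7 mm high: inner faces at x = +-41 and y = +-26 mm, the side lips only near the corners (|x| over 26 mm), so fingers fit between them down to the floor.
- knob (a point): centre of the top of the keeper's yellow knob: 22 mm (mixer x) by 16 mm (mixer y), top 115 mm, foot 86 mm above the bench; axes as the mixer's. At rest at mixer x +52 mm, y 0. It sits on the keeper plate (79 to 83 mm above the bench), whose 30 mm wide tongue reaches 66 mm towards the nest, ending 8 mm short of the cassette; pushed in, it passes 3 mm over a flat cassette, jams on a proud one.
- keeper_slide (a joint): how far the knob and keeper are pushed in, m: 0 (open, at rest) to 0.044 (end stop), moving along mixer -x, over the nest. A spring pushes back with 5 N at the start and 8 N at the end of the travel.
- keeper_side (a joint): how far knob and keeper are moved sideways, m, along mixer +y: 0 (rest) to 0.012 (notch bottom); a spring of 1 to 2 N returns them. A hidden wall stops it after 1 mm except at the one unseen notch, centred anywhere in keeper_slide 0.018 to 0.036, with 4 mm of play. Let go short of keeper_side 0.008 it slips out and snaps back; well past that round lip the main spring draws it in and holds it.
Not all that is in view belongs to the job. Leave any purple or red look-alike of the cassette alone.

How it is judged:
On the way, in this order (a step that is already met when the one before it is completed fails the run):
1. the orange cassette lies flat on the bench, orange side up, at rest and let go (angle between cassette's own y axis and vertical below 0.1 rad and height (world z) of cassette_center below 0.012 m and linear speed of cassette below 0.02 m/s and contact force between the fingers and cassette below 0.1 N), for 0.2 s.
2. the orange cassette lies in the nest, orange side up, let go, with the keeper still open (angle between cassette's own y axis and vertical below 0.06 rad and horizontal distance between cassette_center and nest below 0.006 m and z of cassette_center in the frame of nest below 0.011 m and angle between the x axis of cassette and the x axis of mixer, either way round below 0.12 rad and contact force between the fingers and cassette below 0.1 N and value of joint keeper_slide below 0.005 m), for 0.2 s.
At the end, for the whole second after the job is handed in: The let-go keeper rests in its notch (keeper_side over 9.5 mm, pushed in over 10 mm) above the orange cassette, which lies in the nest orange side up (6 mm off centre, 0.06 rad tilt, 0.12 rad yaw, middle under 11 mm above the floor); green cassette moved under 15 mm, vials under 20 mm (value of joint keeper_side above 0.0095 m and value of joint keeper_slide above 0.01 m and velocity of joint keeper_slide between -0.005 and 0.005 m/s and angle between cassette's own y axis and vertical below 0.06 rad and horizontal distance between cassette_center and nest below 0.006 m and z of cassette_center in the frame of nest below 0.011 m and angle between the x axis of cassette and the x axis of mixer, either way round below 0.12 rad and linear speed of cassette below 0.01 m/s and distance of spare from where it was at the start of the episode below 0.015 m and distance of each of vial0, vial1 from where it was at the start of the episode below 0.02 m); the robot touches nothing.
It fails at once if the green cassette is knocked over or moved more than 15 mm (distance of spare from where it was at the start of the episode above 0.015 m or angle between spare's own z axis and vertical above 0.3 rad).
It fails at once if a vial is knocked over or moved more than 20 mm (distance of any of vial0, vial1 from where it was at the start of the episode above 0.02 m or angle between any of vial0, vial1's own z axis and vertical above 0.4 rad).
It also fails if it takes over 67 s, if anything falls off the work surface, if the arm or the gripper's body presses on something with over 40 N, if the wrist force passes 120 N, or if a joint passes its speed limit or range.

### The arm

A 6-joint arm with a two-finger parallel gripper is mounted at the origin on the work surface. World frame = base frame: x ahead of the robot, y to its left, z up, the work surface at z = 0. Lengths are in m, angles in rad, forces in N, time in s.
With the tool pointing down it reaches from about 0.35 to 0.875 m from the base axis. Payload 4.2 kg.
Tool frame: the origin (TCP) lies on the centre line of the jaws, within the pads' length; the fingertips stand 8 mm ahead of it and the grasp point (between the pads) lies 11 mm behind it; z points along the fingers, y is the direction in which the jaws open and shut (so a half turn about z gives the same grasp; the last joint's range is limited). The gripper opens to 85 mm and grips with 20 to 120 N. Pads are 22 mm wide; open, the fingers measure 114 mm over their backs; the gripper's body (76 mm by 85 mm) begins 54 mm behind the grasp point. The pads swing forward as they close: fully open they stand 13 mm farther back than shut.
Start: joints at [-1.045, 0.385, 0.008, 0, -1.194, -0.259], TCP at [0.165, -0.603, 0.239] pointing down, gripper open.
Joint ranges: [-3.14, 3.14], [-1.21, 2.06], [-1.07, 1.41], [-3.16, 2.05], [-2.99, -0.16], [-3.1, 3.1]. Speed limits (rad/s): [2.79, 2.79, 3.14, 3.14, 3.14, 3.14].

### API

Orientations are given as [roll, pitch, yaw] about the fixed x, y, z axes, in that order (R = Rz(yaw) Ry(pitch) Rx(roll)).
In Python, from station import arm gives the robot as it stands. The module is installed in compiled form; this text tells all that it offers.
- The arm moves only by the tool send_rows, never from a script. Its argument "increments" is a list of rows, each a list of 3 entries, a list of its own where there are three numbers: the shift along the world's x, y, z in m, then the turn, a rotation vector about the world's x, y, z in units of 8 degrees (1.0 is 8 degrees), then the opening, from -1 (shut) to 1 (fully open). In form: [[[x, y, z], [wx, wy, wz], gripper], ...]. A call has 1 to 5 rows; each row is the pose to reach, as a shift and turn from the pose commanded when the call began; what a row does not reach only later rows make up. A row lasts 1/10 s, in which the tool goes at most 50 mm and 8.59 degrees, less where a joint would pass 70% of its speed; a pose out of reach is approached as far as the arm can. A call with a gripper value outside its range is refused whole. The fingers move at their own pace and stop on an object; "newtons" is the grip in N (left out, the last holds). Time passes only in rows, so rows that repeat a pose let the fingers close. It gives the time, the measured TCP pose, the force and the opening at its end, in the units of the state.
- arm.sense(): the state, without advancing time (a new reading comes with each control period).
- arm.camera(name): name is "scene" or "top"; returns a dict with "color" (420x560x3 uint8, red, green, blue), "range_z" (420x560 float32, m along the optical axis (not along the pixel's ray), 0 where there is no reading), "fx", "fy", "cx", "cy" (pixels), "T" (4x4, takes a point from camera to world coordinates). Camera axes: x right, y down, z forward; pixel columns grow to the right and rows downward; lengths in m; the calibration is good to about 2 mm. A picture is of the moment at which its call begins.
- arm.job_done(): hands the job in, once; it reports no verdict.
The state is a dict: "time_s": time; "q": joint angles; "dq": joint speeds; "joint_torque": joint torques, N m; "tcp_pos": TCP position; "tcp_rot": TCP orientation; "force": force on the tool from outside, world axes, zero at the start; "moment": the same for the moment, N m; "grip_width": finger opening in m.
Only numpy, scipy, OpenCV 4.12 (cv2) and the standard library are available. Lean on these libraries where they do the work, as an engineer would, in place of code of your own. Each camera call takes 0.05 s, during which the arm holds its last target.

## Working session

There is one attempt and no reset: what is moved stays moved. The work goes in short steps, Python scripts to look and compute and a tool call to move; the robot and the scene stay as the last step left them, time stands still between calls to the robot, and variables do not carry over. Pictures are saved under pics/ and viewed, and the job is handed in when it is done.

Besides the shell and the picture viewer there is one more tool, called after "Request:" by a JSON object that holds its "name" and its "arguments". send_rows: Moves the arm, as the interface text tells. Its arguments: {"type":"object","properties":{"increments":{"type":"array"},"newtons":{"type":"number"}},"required":["increments"]}

```bash
mkdir -p pics
cat > h.py <<'E'
import numpy as np, cv2
from station import arm
def shot(name,fn,crop=None,scale=1):
    c=arm.camera(name); np.savez(''+fn+'.npz',**{k:c[k] for k in c})
    im=c['color'][:,:,::-1].copy()
    if crop: u0,u1,v0,v1=crop; im=im[v0:v1,u0:u1]
    im=cv2.resize(im,None,fx=scale,fy=scale,interpolation=cv2.INTER_CUBIC)
    cv2.imwrite('pics/'+fn+'.png',im); return c
def crop(fn,u0,u1,v0,v1,s,out):
    c=np.load(''+fn+'.npz'); im=c['color'][v0:v1,u0:u1,::-1]
    cv2.imwrite('pics/'+out+'.png',cv2.resize(im,None,fx=s,fy=s,interpolation=cv2.INTER_CUBIC))
def pw(c,u,v,d=None):
    if d is None: d=c['range_z'][int(round(v)),int(round(u))]
    p=np.array([(u-c['cx'])/c['fx']*d,(v-c['cy'])/c['fy']*d,d,1]); return (c['T']@p)[:3]
def cloud(c):
    v,u=np.indices(c['range_z'].shape); d=c['range_z']
    P=np.stack([(u-c['cx'])/c['fx']*d,(v-c['cy'])/c['fy']*d,d,np.ones_like(d)],-1)@c['T'].T
    return P[...,:3]
def onplane(c,u,v,z):
    o=c['T'][:3,3]; r=c['T'][:3,:3]@np.array([(u-c['cx'])/c['fx'],(v-c['cy'])/c['fy'],1]); return o+r*(z-o[2])/r[2]
E
python3 - <<'E'
from h import *
print(arm.sense())
for n in('scene','top'):
    c=shot(n,n+'0'); print(n,c['fx'],c['cx'],c['cy'],c['T'].round(3))
E
```

```text
{'time_s': 0.0, 'q': array([-1.04540046e+00,  3.85546421e-01,  6.61442417e-03, -5.59080681e-04,
       -1.19398067e+00, -2.58610024e-01]), 'dq': array([-1.32417847e-03, -7.13161443e-05, -4.37981857e-04, -4.16376410e-04,
        1.82848260e-04, -7.60831807e-04]), 'joint_torque': array([-8.11668360e-05, -3.92288697e+01,  1.88401830e+01,  4.18627962e+00,
       -4.67803708e-03,  1.70194517e-05]), 'tcp_pos': array([ 0.16465773, -0.60232407,  0.2382143 ]), 'tcp_rot': array([ 3.13941381e+00, -3.90917417e-05, -2.87501304e+00]), 'force': array([ 0.64642951,  0.23254281, -0.26813135]), 'moment': array([-0.03923743,  0.03083113, -0.03583738]), 'grip_width': 0.0853547029590541}
scene 425.7068135989534 280.711433875026 209.4864017731943 [[-0.322  0.549 -0.771  1.21 ]
 [ 0.947  0.197 -0.255  0.294]
 [ 0.013 -0.812 -0.583  0.639]
 [ 0.     0.     0.     1.   ]]
top 454.5614217462674 281.19520631299036 210.87955160514193 [[ 0.000e+00 -9.940e-01  1.120e-01  3.780e-01]
 [-1.000e+00  1.000e-03  7.000e-03  9.000e-02]
 [-7.000e-03 -1.120e-01 -9.940e-01  1.162e+00]
 [ 0.000e+00  0.000e+00  0.000e+00  1.000e+00]]
```

View pics/scene0.png

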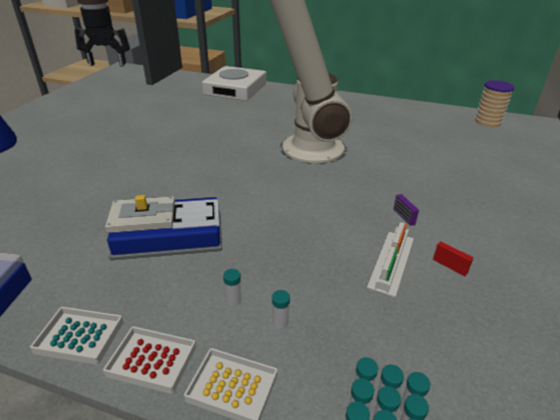

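View pics/top0.png

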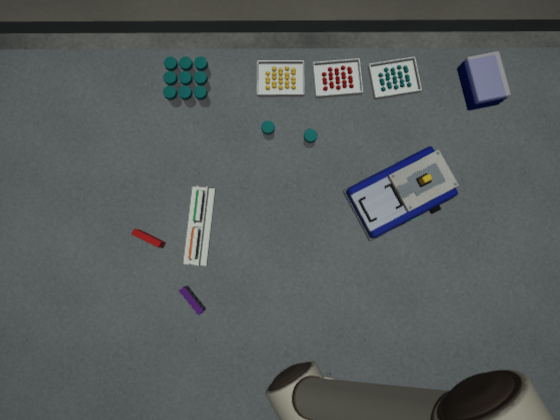

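Run:
```python
from h import *
crop('top0',120,250,170,320,5,'rack')
crop('top0',335,470,135,250,5.5,'mix')
crop('scene0',355,485,180,310,5,'racks')
c=np.load('top0.npz'); P=cloud(c)
print(P[380:382,100],P[227,230])
for u,v in((195,243),(197,206),(148,238),(192,300),(268,128),(310,136),(425,179)): print(u,v,P[v,u].round(4))
```

```text
[[ 0.08877953  0.54588284  0.00209825]
 [ 0.08558315  0.54703876 -0.00112097]] [0.46771526 0.22922329 0.00203717]
195 243 [0.4247 0.3081 0.0529]
197 206 [0.5154 0.3047 0.0549]
148 238 [0.4372 0.4253 0.0466]
192 300 [0.2873 0.3135 0.0471]
268 128 [0.7058 0.1301 0.0756]
310 136 [0.6861 0.027  0.0736]
425 179 [ 0.5702 -0.2365  0.1198]
```

View pics/rack.png

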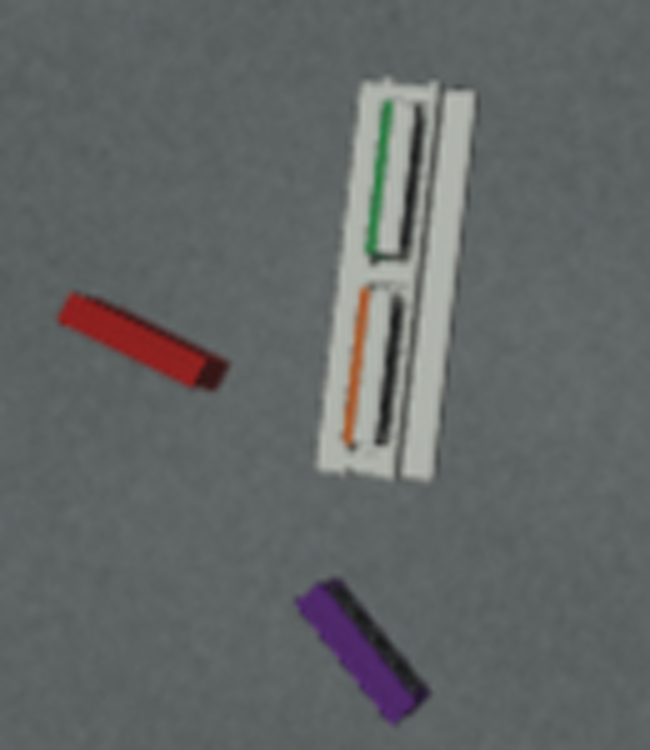

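View pics/mix.png

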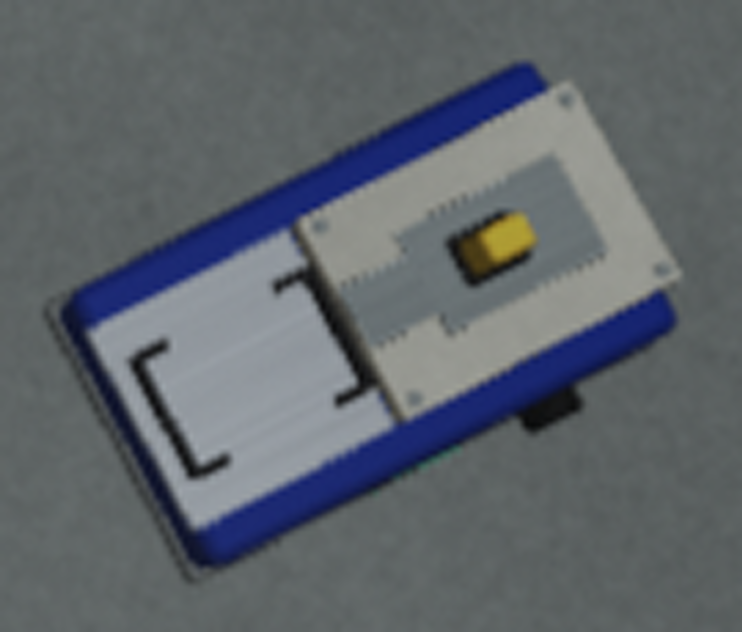

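View pics/racks.png

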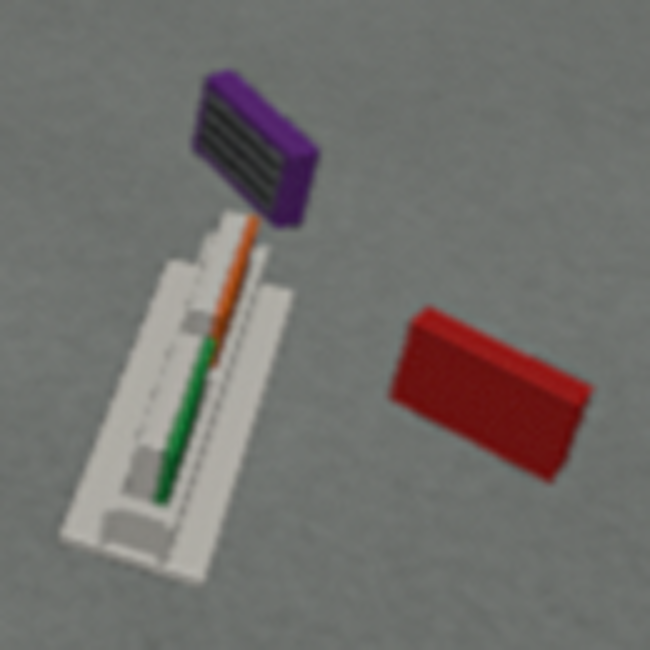

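```bash
cat > m.py <<'E'
from h import *
def rect(pts):
    (c,s,a)=cv2.minAreaRect((pts[:,:2]*1000).astype(np.float32)); return np.round(c,1),np.round(s,1),round(a,2)
for n in('top','scene'):
    c=np.load(n+'0.npz'); P=cloud(c); I=c['color'].astype(int); hsv=cv2.cvtColor(c['color'],cv2.COLOR_RGB2HSV)
    near=(abs(P[...,0]-.47)<.13)&(abs(P[...,1]-.305)<.05)
    m=near&(P[...,2]>.044)&(P[...,2]<.07)
    for nm,mm in(('orange slot',m&(P[...,0]<.468)),('green slot',m&(P[...,0]>.472))):
        q=P[mm]; print(n,nm,len(q),rect(q),np.median(q[:,2]).round(4))
    o=near&(hsv[...,0]<15)&(hsv[...,1]>120)&(hsv[...,2]>80)
    print(' orange px',rect(P[o]),P[o].mean(0).round(4),len(P[o]))
    mm=near&(P[...,2]>.02)&(P[...,2]<.036); print(' rack walls',rect(P[mm]),mm.sum())
    y=(hsv[...,0]>18)&(hsv[...,0]<32)&(hsv[...,1]>150)&(P[...,0]>.5)&(P[...,0]<.65)&(P[...,1]<-.1)&(P[...,2]>.108)
    print(' knob',rect(P[y]),P[y].mean(0).round(4),y.sum())
    M=(abs(P[...,0]-.53)<.2)&(P[...,1]<-.05)&(P[...,1]>-.36)
    for lo,hi in((.055,.066),(.072,.0805),(.03,.1)):
        mm=M&(P[...,2]>lo)&(P[...,2]<hi); mm=cv2.morphologyEx(mm.astype(np.uint8),cv2.MORPH_OPEN,np.ones((3,3)))>0
        print(' mixer',lo,rect(P[mm]),mm.sum(),np.median(P[mm][:,2]).round(4))
E
python3 m.py
```

```text
top orange slot 240 (array([425.4, 311.6]), array([17.5, 75.9]), 84.39) 0.0548
top green slot 233 (array([517.9, 301.8]), array([17.8, 75.8]), 83.06) 0.0547
 orange px (array([424.8, 318.2]), array([ 3.8, 73.4]), 85.19) [0.4255 0.3182 0.0551] 45
 rack walls (array([471.9, 307.6]), array([ 29.4, 199.5]), 84.62) 384
 knob (array([ 573.7, -240.8]), array([14.6, 20.6]), 27.12) [ 0.5735 -0.2407  0.1157] 58
 mixer 0.055 (array([ 552.5, -200.1]), array([137.3, 238.1]), 27.21) 2730 0.06
 mixer 0.072 (array([ 576.3, -245.9]), array([ 98.9, 138.6]), 27.39) 529 0.0783
 mixer 0.03 (array([ 548.5, -203.7]), array([151.1, 241. ]), 27.27) 5673 0.0627
scene orange slot 186 (array([427.6, 312.1]), array([16.3, 78.2]), 84.26) 0.0524
scene green slot 228 (array([519.9, 302.7]), array([16.3, 79.1]), 84.65) 0.0526
 orange px (array([427.7, 318.3]), array([ 4.3, 77.3]), 84.9) [0.4337 0.3181 0.0488] 66
 rack walls (array([472.3, 307.7]), array([ 28.3, 201.9]), 84.47) 355
 knob (array([ 577. , -241.2]), array([14.1, 18.7]), 32.4) [ 0.5776 -0.2403  0.1123] 50
 mixer 0.055 (array([ 553.9, -199.9]), array([134. , 237.7]), 27.68) 1839 0.0584
 mixer 0.072 (array([ 576.2, -245.9]), array([103.9, 139. ]), 27.02) 1050 0.0768
 mixer 0.03 (array([ 554. , -200.8]), array([144.5, 239.5]), 27.17) 5031 0.0591
```

Run:
```python
from h import *
a=np.deg2rad(-62.8); ex=np.array([np.cos(a),np.sin(a)]); ey=np.array([-ex[1],ex[0]]); n0=np.array([.5232,-.1425])
for n in('top','scene'):
    c=np.load(n+'0.npz'); P=cloud(c); g=c['color'].max(2)
    L=(P[...,:2]-n0); X=L@ex*1e3; Y=L@ey*1e3
    m=(abs(X)<50)&(abs(Y)<40)&(g<60)
    pts=np.array([onplane(c,u,v,.067)[:2] for v,u in zip(*np.nonzero(m))])-n0
    x=pts@ex*1e3;y=pts@ey*1e3
    s=x<0
    print(n,m.sum(),'left lip x',np.percentile(x[s],[2,50,98]).round(1),'y',np.percentile(y[s],[2,98]).round(1),'right x',np.percentile(x[~s],[2,50,98]).round(1),'y',np.percentile(y[~s],[2,98]).round(1))
crop('scene0',100,230,180,270,6,'mixs')
```

```text
top 147 left lip x [-46.  -43.4 -29.7] y [-30.3  29. ] right x [29.1 43.1 47.8] y [-29.6  29.3]
scene 106 left lip x [-43.7 -39.9 -29.6] y [-24.   36.4] right x [29.6 42.4 46.5] y [-25.4  37.9]
```

View pics/mixs.png

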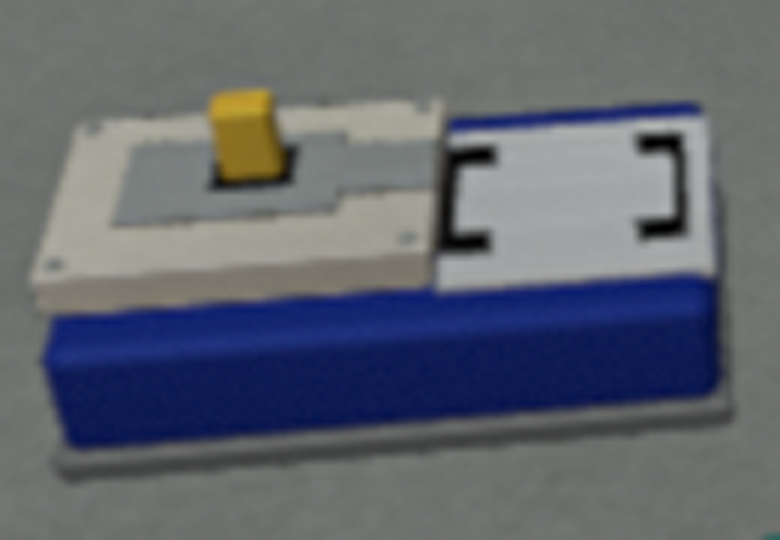

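Request:
{"name": "send_rows", "arguments": {"increments": [[[0.027,0.042,0],[0,0,-0.4],0.2],[[0.053,0.085,0],[0,0,-0.8],0.2],[[0.08,0.127,0],[0,0,-1.2],0.2],[[0.106,0.17,0],[0,0,-1.6],0.2],[[0.13,0.21,0],[0,0,-2.0],0.2]], "newtons": 40}}

```text
time_s: 0.6
tcp_pos: [0.2953, -0.3909, 0.239]
tcp_rot: [3.141, -0.0, 3.127]
force: [0.9, -0.8, 0.5]
grip_width: 0.0515
```

Request:
{"name": "send_rows", "arguments": {"increments": [[[0.155,0.245,0],[0,0,-0.63],0.2],[[0.155,0.245,0],[0,0,-0.63],0.2],[[0.155,0.245,0],[0,0,-0.63],0.2],[[0.155,0.245,0],[0,0,-0.63],0.2],[[0.155,0.245,0],[0,0,-0.63],0.2]]}}

```text
time_s: 1.1
tcp_pos: [0.4289, -0.1796, 0.2393]
tcp_rot: [3.141, 0.0, 3.041]
force: [1.0, -1.0, -0.3]
grip_width: 0.0512
```

Request:
{"name": "send_rows", "arguments": {"increments": [[[0,0.05,0],[0,0,0],0.2],[[0,0.1,0],[0,0,0],0.2],[[0,0.15,0],[0,0,0],0.2],[[0,0.2,0],[0,0,0],0.2],[[0,0.25,0],[0,0,0],0.2]]}}

```text
time_s: 1.6
tcp_pos: [0.4277, 0.0703, 0.2393]
tcp_rot: [3.141, -0.0, 3.041]
force: [1.2, 0.2, -0.3]
grip_width: 0.0512
```

Request:
{"name": "send_rows", "arguments": {"increments": [[[0,0.05,-0.02],[0,0,0],0.2],[[0,0.1,-0.05],[0,0,0],0.2],[[-0.001,0.15,-0.08],[0,0,0],0.2],[[-0.002,0.2,-0.11],[0,0,0],0.2],[[-0.0024,0.2416,-0.13],[0,0,0],0.2]]}}

```text
time_s: 2.1
tcp_pos: [0.4255, 0.2893, 0.1194]
tcp_rot: [-3.141, -0.001, 3.041]
force: [1.0, -0.3, 1.7]
grip_width: 0.0514
```

Run:
```python
from h import *
s=arm.sense(); print(s['tcp_pos'],s['tcp_rot'],s['q'])
shot('top','t1',(130,270,180,300),5); shot('scene','s1',(330,470,150,300),5)
```

```text
[0.42551161 0.2893321  0.1194157 ] [-3.14065752e+00 -7.65627727e-04  3.04136115e+00] [ 9.12837447e-01  3.24748762e-01 -4.23043042e-01 -2.10727434e-04
 -8.24203174e-01 -2.58372172e+00]
```

View pics/s1.png

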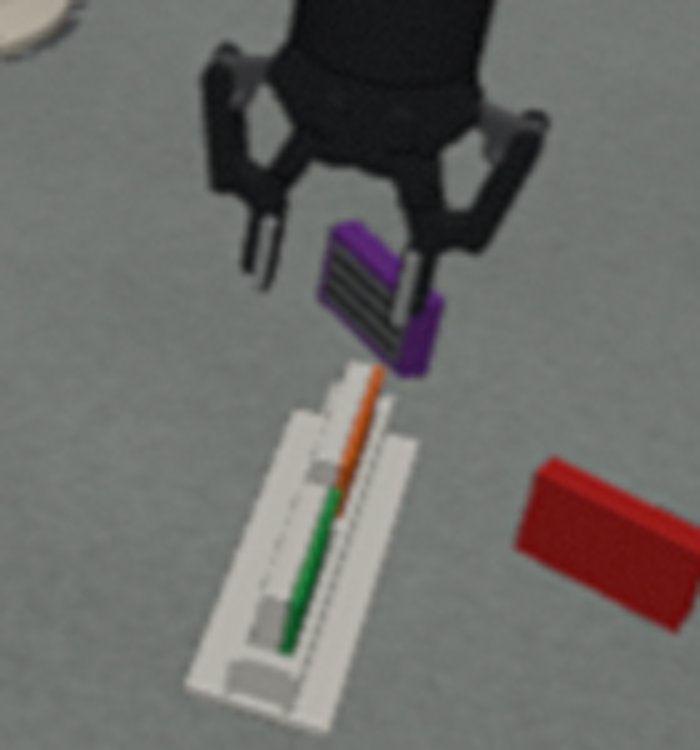

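Request:
{"name": "send_rows", "arguments": {"increments": [[[0.001,0.0227,0],[0,0,0],0.2],[[0.001,0.0227,-0.025],[0,0,0],0.2],[[0.001,0.0227,-0.05],[0,0,0],0.2],[[0.001,0.0227,-0.078],[0,0,0],0.2],[[0.001,0.0227,-0.078],[0,0,0],0.2]]}}

```text
time_s: 2.7
tcp_pos: [0.4254, 0.308, 0.0398]
tcp_rot: [-3.135, -0.005, 3.04]
force: [-0.0, 0.5, -1.1]
grip_width: 0.0512
```

Run:
```python
from h import *
shot('top','t2',(130,270,180,300),5); shot('scene','s2',(330,470,150,300),5)
```

```text
(no output)
```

View pics/s2.png

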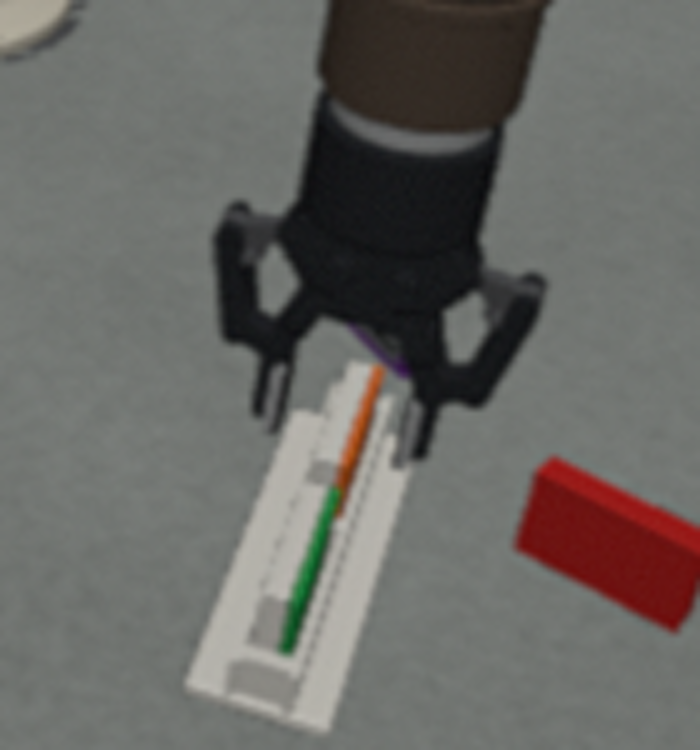

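Run:
```python
from h import *
s=arm.sense(); print(s['tcp_pos'],s['tcp_rot'],s['force'],s['dq'].round(3),s['q'])
```

```text
[0.42756593 0.31041104 0.04314218] [-3.14076468e+00 -6.61890196e-05  3.04128129e+00] [-0.50787474 -0.18474417  0.9804415 ] [ 0.001 -0.03   0.026  0.006  0.003 -0.001] [ 9.35425763e-01  4.54387881e-01 -4.64872774e-01  6.01712555e-04
 -6.52281765e-01 -2.60701175e+00]
```

Request:
{"name": "send_rows", "arguments": {"increments": [[[-0.001,0.0015,-0.003],[0,0,0],0.2],[[-0.001,0.0015,-0.003],[0,0,0],-0.3],[[-0.001,0.0015,-0.003],[0,0,0],-0.8],[[-0.001,0.0015,-0.003],[0,0,0],-1],[[-0.001,0.0015,-0.003],[0,0,0],-1]]}}

```text
time_s: 3.3
tcp_pos: [0.4267, 0.3127, 0.0408]
tcp_rot: [3.14, 0.001, 3.042]
force: [-0.5, -0.6, 4.2]
grip_width: 0.0154
```

Request:
{"name": "send_rows", "arguments": {"increments": [[[0,0,0],[0,0,0],-1],[[0,0,0],[0,0,0],-1],[[0,0,0.01],[0,0,0],-1],[[0,0,0.02],[0,0,0],-1]]}}

```text
time_s: 3.7
tcp_pos: [0.4261, 0.3119, 0.0601]
tcp_rot: [-3.141, -0.001, 3.041]
force: [0.6, 0.5, -2.0]
grip_width: 0.0153
```

Run:
```python
from h import *
s=arm.sense(); print(s['tcp_pos'],s['tcp_rot'],s['force'],s['grip_width'])
shot('scene','s3',(330,470,150,300),5)
```

```text
[0.4260645  0.3118955  0.06009102] [-3.14060870e+00 -7.12423881e-04  3.04108722e+00] [ 0.55843827  0.51051382 -2.03133705] 0.015261315898529514
```

View pics/s3.png

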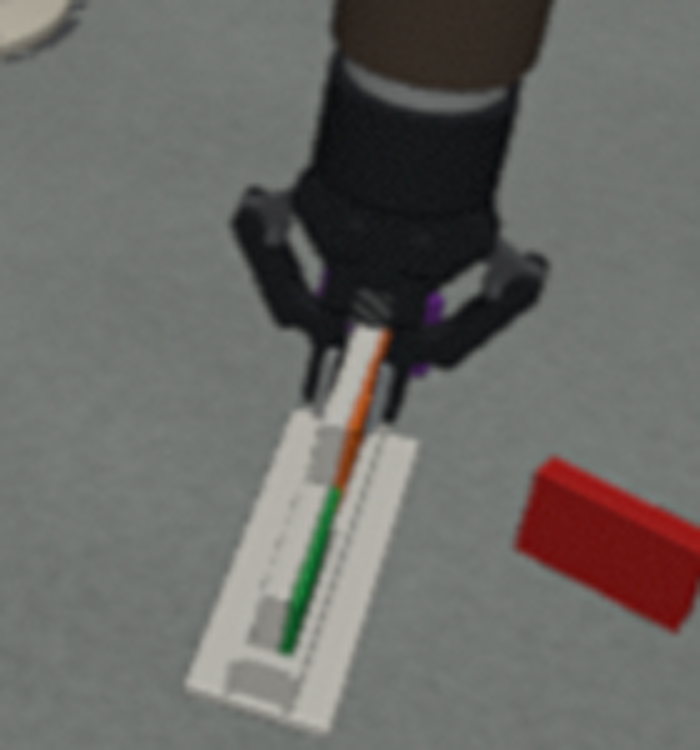

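Request:
{"name": "send_rows", "arguments": {"increments": [[[0,0,0.03],[0,0,0],-1],[[0,0,0.06],[0,0,0],-1],[[0.02,-0.03,0.065],[0,0,0],-1],[[0.04,-0.07,0.065],[0,0,0],-1],[[0.06,-0.11,0.065],[0,0,0],-1]]}}

```text
time_s: 4.25
tcp_pos: [0.4868, 0.2015, 0.1257]
tcp_rot: [3.14, 0.001, 3.043]
force: [0.5, -0.1, -1.7]
grip_width: 0.0155
```

Request:
{"name": "send_rows", "arguments": {"increments": [[[0.015,-0.03,-0.02],[0,0,0],-1],[[0.03,-0.06,-0.04],[0,0,0],-1],[[0.034,-0.07,-0.06],[0,0,0],-1],[[0.034,-0.07,-0.07],[0,0,0],-1],[[0.034,-0.07,-0.075],[0,0,0],-1]]}}

```text
time_s: 4.75
tcp_pos: [0.5199, 0.132, 0.0491]
tcp_rot: [-3.141, -0.001, 3.041]
force: [0.0, -0.6, -1.3]
grip_width: 0.0151
```

Run:
```python
from h import *
shot('scene','s4',(230,430,120,290),4)
s=arm.sense(); print(s['tcp_pos'],s['tcp_rot'],s['force'],s['grip_width'])
```

```text
[0.51984995 0.13252605 0.04894803] [-3.14077309e+00 -1.23311173e-03  3.04160777e+00] [-0.80398175  0.33494678 -0.84596125] 0.015253173169266
```

View pics/s4.png

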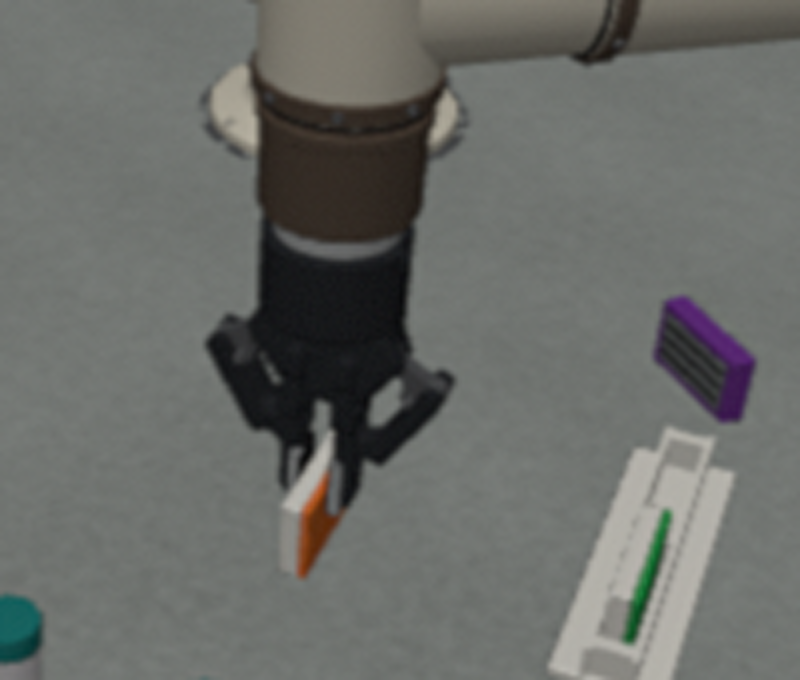

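Request:
{"name": "send_rows", "arguments": {"increments": [[[0,0,-0.008],[0,0,0],-1],[[0,0,-0.012],[0,0,0],-1],[[0,0,-0.014],[0,0,0],-1],[[0,0,-0.015],[0,0,0],-1],[[0,0,-0.0155],[0,0,0],-1]]}}

```text
time_s: 5.3
tcp_pos: [0.5204, 0.1325, 0.0345]
tcp_rot: [3.141, 0.0, 3.042]
force: [-0.2, -0.1, -1.4]
grip_width: 0.0151
```

Request:
{"name": "send_rows", "arguments": {"increments": [[[0,0,-0.0006],[0,0,0],-1],[[0,0,-0.0006],[0,0,0],-1]]}}

```text
time_s: 5.5
tcp_pos: [0.5204, 0.1323, 0.0339]
tcp_rot: [3.141, 0.0, 3.041]
force: [0.4, 0.4, -1.3]
grip_width: 0.015
```

Request:
{"name": "send_rows", "arguments": {"increments": [[[0,0,-0.0005],[0,0,0],-1],[[0,0,-0.001],[0,0,0],-1]]}}

```text
time_s: 5.7
tcp_pos: [0.5204, 0.1322, 0.0328]
tcp_rot: [3.141, 0.0, 3.041]
force: [-0.7, 0.5, 2.9]
grip_width: 0.0153
```

Request:
{"name": "send_rows", "arguments": {"increments": [[[0,0,0],[0,0,0],-0.3],[[0,0,0],[0,0,0],0.3],[[0,0,0],[0,0,0],1],[[0,0,0],[0,0,0],1],[[0,0,0],[0,0,0],1]]}}

```text
time_s: 6.2
tcp_pos: [0.5204, 0.1322, 0.0328]
tcp_rot: [3.142, 0.0, 3.041]
force: [0.2, -0.7, 0.4]
grip_width: 0.0846
```

Run:
```python
from h import *
shot('scene','s5',(230,430,120,290),4)
s=arm.sense(); print(s['tcp_pos'],s['tcp_rot'],s['force'],s['grip_width'])
```

```text
[0.52039211 0.13226573 0.03280605] [3.14150436e+00 1.29636320e-04 3.04120343e+00] [ 0.1500806  -0.27578919  0.13471852] 0.08516534723765452
```

View pics/s5.png

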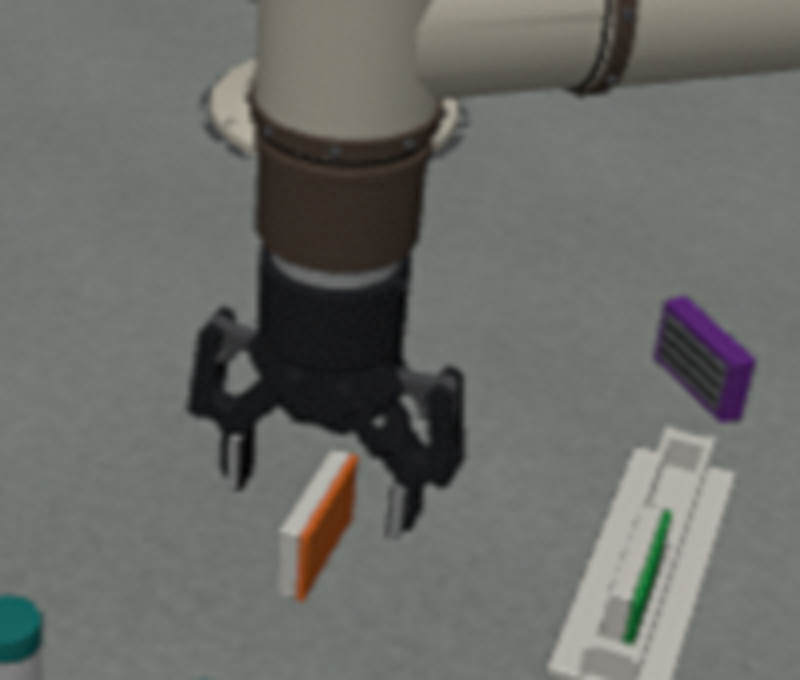

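Request:
{"name": "send_rows", "arguments": {"increments": [[[-0.001,-0.01,0],[0,0,0],1],[[-0.002,-0.02,0],[0,0,0],1],[[-0.003,-0.028,0],[0,0,0],1],[[-0.003,-0.033,0],[0,0,0],1],[[-0.0035,-0.037,0],[0,0,0],1]]}}

```text
time_s: 6.75
tcp_pos: [0.5169, 0.0945, 0.0328]
tcp_rot: [3.141, 0.0, 3.04]
force: [-0.6, 0.2, 0.5]
grip_width: 0.0854
```

Request:
{"name": "send_rows", "arguments": {"increments": [[[-0.0005,-0.004,0],[0,0,0],1],[[-0.001,-0.008,0],[0,0,0],1],[[-0.001,-0.012,0],[0,0,0],1],[[-0.001,-0.015,0],[0,0,0],1],[[-0.002,-0.018,0],[0,0,0],1]]}}

```text
time_s: 7.25
tcp_pos: [0.5149, 0.077, 0.0327]
tcp_rot: [3.142, 0.0, 3.041]
force: [-0.9, -0.5, 0.5]
grip_width: 0.0853
```

Run:
```python
from h import *
shot('scene','s6',(230,430,120,290),4)
s=arm.sense(); print(s['tcp_pos'],s['tcp_rot'],s['force'],s['grip_width'])
```

```text
[0.51449414 0.07663901 0.03265989] [-3.14137051e+00 -5.10185197e-04  3.04074866e+00] [-0.52020119  0.22422655 -0.00220462] 0.08583662878240327
```

View pics/s6.png

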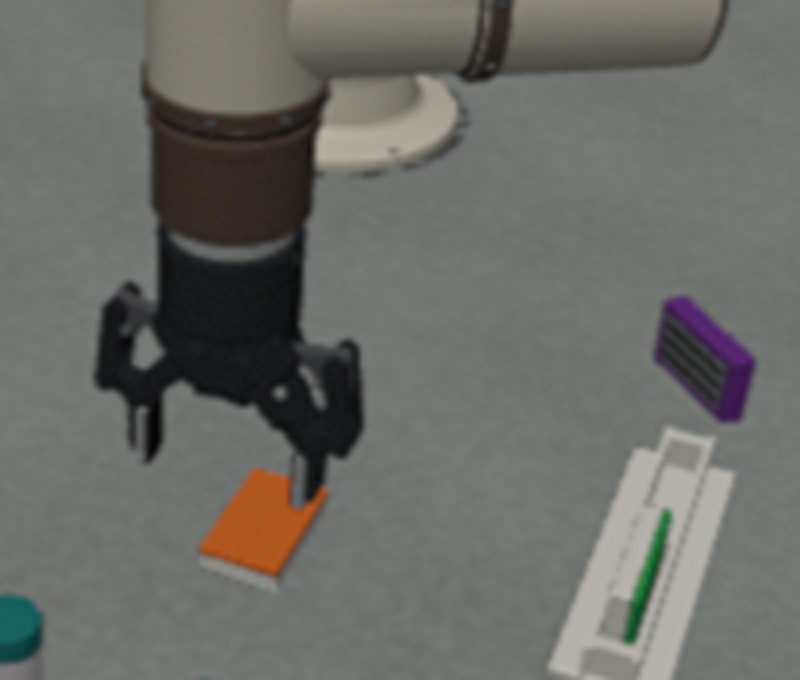

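Request:
{"name": "send_rows", "arguments": {"increments": [[[0,0,0.03],[0,0,0],1],[[-0.03,0,0.06],[0,0,0],1],[[-0.07,0,0.08],[0,0,0],1],[[-0.1,0,0.08],[0,0,0],1],[[-0.1,0,0.08],[0,0,0],1]]}}

```text
time_s: 7.8
tcp_pos: [0.4111, 0.0762, 0.1132]
tcp_rot: [3.141, -0.001, 3.042]
force: [0.1, -0.3, -0.3]
grip_width: 0.0855
```

```bash
cat > cas.py <<'E'
from h import *
import sys
zt=float(sys.argv[1]); tag=sys.argv[2]
for n in('scene','top'):
    c=shot(n,tag+n); hsv=cv2.cvtColor(c['color'],cv2.COLOR_RGB2HSV)
    P=cloud(c)
    m=((hsv[...,0]<14)&(hsv[...,1]>140)&(hsv[...,2]>60)&(P[...,0]>.4)&(abs(P[...,1])<.25)).astype(np.uint8)
    m=cv2.morphologyEx(m,cv2.MORPH_OPEN,np.ones((3,3),np.uint8))
    k,l,st,_=cv2.connectedComponentsWithStats(m)
    i=1+st[1:,4].argmax(); vv,uu=np.nonzero(l==i)
    q=np.array([onplane(c,u,v,zt)[:2] for u,v in zip(uu,vv)])*1e3
    (ce,s,a)=cv2.minAreaRect(q.astype(np.float32))
    d=P[l==i]; print(n,len(q),np.round(ce,1),np.round(s,1),round(a,1),'mean',q.mean(0).round(1),'zmed',np.median(d[:,2]).round(4),st[i])
E
python3 cas.py 0.016 b1
python3 -c "
from h import *
crop('b1top',200,340,140,280,4,'b1t');crop('b1scene',200,400,150,300,4,'b1s')"
```

```text
scene 487 [519.6 102.4] [46.3 78.7] 84.8 mean [521.  102.6] zmed 0.015 [281 238  30  26 487]
top 431 [516.5 101.5] [45.5 73.7] 83.9 mean [521.9 102.8] zmed 0.0174 [270 193  20  29 431]
```

View pics/b1t.png

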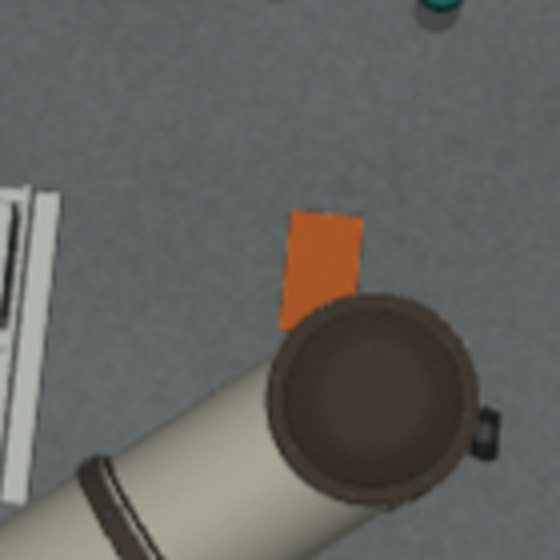

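View pics/b1s.png

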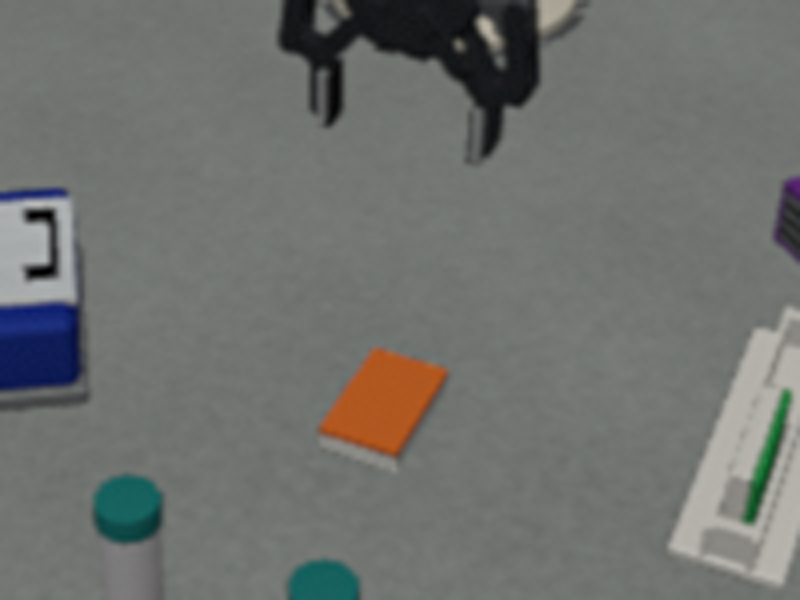

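Request:
{"name": "send_rows", "arguments": {"increments": [[[0.04,0.01,0],[0,0,0],0.8],[[0.08,0.02,-0.02],[0,0,0],0.8],[[0.103,0.0255,-0.05],[0,0,0],0.8],[[0.103,0.0255,-0.07],[0,0,0],0.8],[[0.103,0.0255,-0.07],[0,0,0],0.8]]}}

```text
time_s: 8.4
tcp_pos: [0.5171, 0.1017, 0.0388]
tcp_rot: [-3.138, -0.007, 3.04]
force: [-0.5, -0.5, 0.4]
grip_width: 0.0772
```

Request:
{"name": "send_rows", "arguments": {"increments": [[[0,0,0],[0,0,0],0.8]]}}

```text
time_s: 8.5
tcp_pos: [0.5183, 0.1025, 0.0422]
tcp_rot: [-3.14, -0.001, 3.041]
force: [-0.4, 0.0, 0.5]
grip_width: 0.0767
```

Request:
{"name": "send_rows", "arguments": {"increments": [[[0,0,-0.012],[0,0,0],0.8],[[0,0,-0.022],[0,0,0],0.8],[[0,0,-0.028],[0,0,0],0.8],[[0,0,-0.031],[0,0,0],0.8],[[0,0,-0.031],[0,0,0],0.3]]}}

```text
time_s: 9.0
tcp_pos: [0.5176, 0.1027, 0.0115]
tcp_rot: [-3.141, -0.001, 3.041]
force: [-0.4, -0.5, -0.9]
grip_width: 0.0641
```

Request:
{"name": "send_rows", "arguments": {"increments": [[[0,0,0],[0,0,0],-0.2],[[0,0,0],[0,0,0],-0.6],[[0,0,0],[0,0,0],-1],[[0,0,0],[0,0,0],-1],[[0,0,0],[0,0,0],-1]]}}

```text
time_s: 9.5
tcp_pos: [0.5183, 0.103, 0.0123]
tcp_rot: [3.141, 0.001, 3.041]
force: [-1.2, 1.3, 5.2]
grip_width: 0.0451
```

Request:
{"name": "send_rows", "arguments": {"increments": [[[0,0,0.02],[0,0,0],-1],[[0,0,0.05],[0,0,0],-1],[[0,0,0.09],[0,0,0],-1],[[0,0,0.11],[0,0,0],-1],[[0,0,0.11],[0,0,0],-1]]}}

```text
time_s: 10.0
tcp_pos: [0.5194, 0.1035, 0.1246]
tcp_rot: [3.138, 0.006, 3.041]
force: [0.2, 0.5, -1.3]
grip_width: 0.045
```

```bash
python3 cas.py 0.126 b2
python3 -c "
from h import *
s=arm.sense(); print(s['tcp_pos'],s['tcp_rot'],s['force'],s['grip_width'])
crop('b2top',200,340,140,280,4,'b2t');crop('b2scene',200,400,120,270,4,'b2s')"
```

```text
scene 443 [519.5 102.7] [46.6 80.5] 88.4 mean [523.6 101.3] zmed 0.1272 [282 198  27  25 443]
top 167 [486.9 105.8] [43.6 20.7] 90.0 mean [487.6 105.2] zmed 0.1268 [268 210  20  10 167]
[0.51704378 0.10252131 0.12109617] [ 3.14149799e+00 -1.23044734e-03  3.04044646e+00] [-0.53400283 -0.08055912 -1.23345883] 0.04469386662350203
```

View pics/b2s.png

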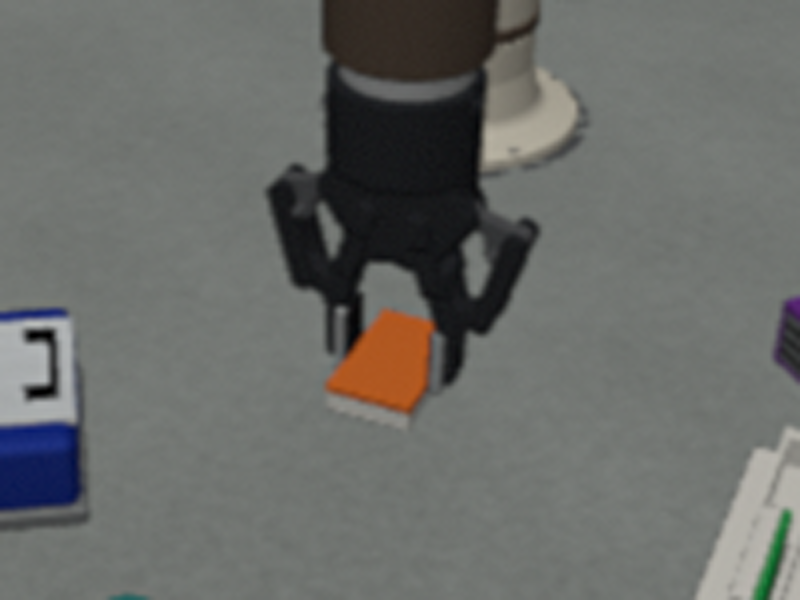

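View pics/b2t.png

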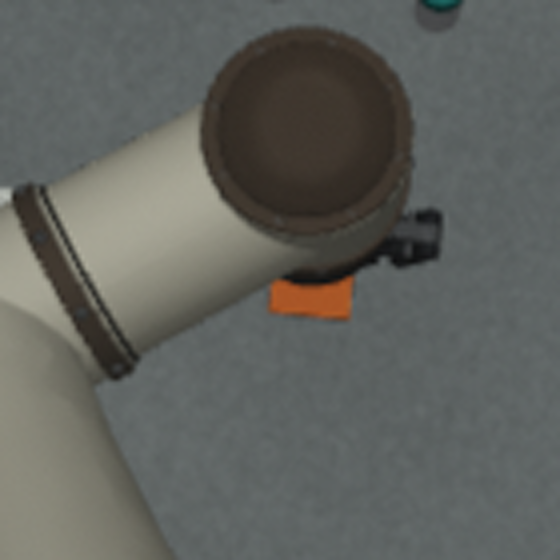

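Request:
{"name": "send_rows", "arguments": {"increments": [[[0,-0.02,0],[0,0,-0.8],-1],[[0,-0.05,0],[0,0,-1.6],-1],[[0,-0.08,0],[0,0,-2.4],-1],[[0,-0.11,0],[0,0,-3.2],-1],[[0,-0.14,0],[0,0,-4.0],-1]]}}

```text
time_s: 10.6
tcp_pos: [0.5163, -0.0386, 0.1195]
tcp_rot: [-3.138, -0.003, 2.478]
force: [-0.2, -0.4, -1.1]
grip_width: 0.0447
```

Request:
{"name": "send_rows", "arguments": {"increments": [[[0,-0.03,0],[0,0,-0.8],-1],[[0.002,-0.06,0],[0,0,-1.6],-1],[[0.004,-0.09,0],[0,0,-2.4],-1],[[0.005,-0.105,0],[0,0,-3.13],-1],[[0.005,-0.105,0],[0,0,-3.13],-1]]}}

```text
time_s: 11.1
tcp_pos: [0.5214, -0.1439, 0.1193]
tcp_rot: [-3.137, -0.002, 2.042]
force: [-0.6, 0.5, -1.6]
grip_width: 0.045
```

Request:
{"name": "send_rows", "arguments": {"increments": [[[0,0,-0.01],[0,0,0],-1],[[0,0,-0.02],[0,0,0],-1],[[0,0,-0.02],[0,0,0],-1]]}}

```text
time_s: 11.4
tcp_pos: [0.5211, -0.1414, 0.0992]
tcp_rot: [-3.137, -0.003, 2.047]
force: [-1.0, 1.4, -0.8]
grip_width: 0.0448
```

```bash
python3 cas.py 0.106 b3
python3 -c "
from h import *
s=arm.sense(); print(s['tcp_pos'],s['tcp_rot'],s['force'],s['grip_width'])
crop('b3top',330,480,130,260,5,'b3t');crop('b3scene',80,260,120,270,4,'b3s')"
```

```text
scene 176 [ 518.9 -115.1] [49.9 31.4] 26.4 mean [ 518.2 -114.1] zmed 0.1019 [197 191  15  13 176]
top 199 [ 507.2 -123.2] [33.3 38.6] 26.4 mean [ 504.8 -122.3] zmed 0.1051 [366 202  20  14 199]
[ 0.52250727 -0.14158818  0.10095009] [-3.14000325e+00 -7.30483457e-04  2.04726052e+00] [ 1.16178487 -0.31543498 -0.35451863] 0.04495343267013052
```

View pics/b3s.png

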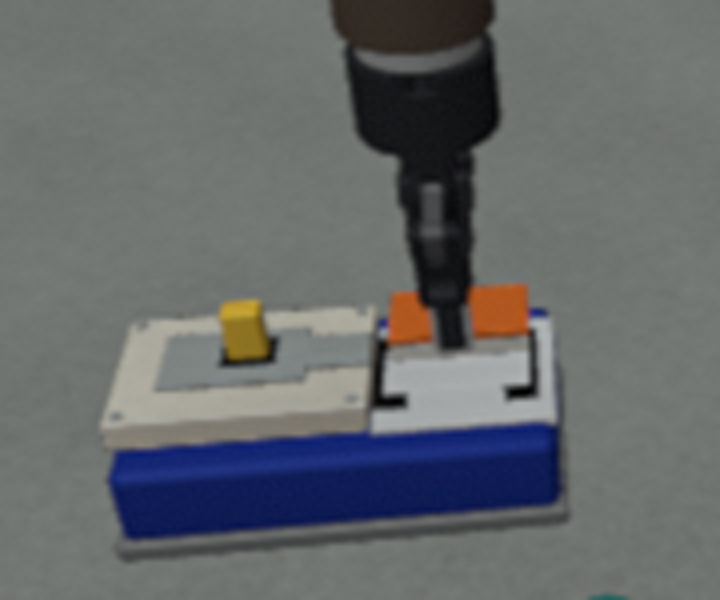

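View pics/b3t.png

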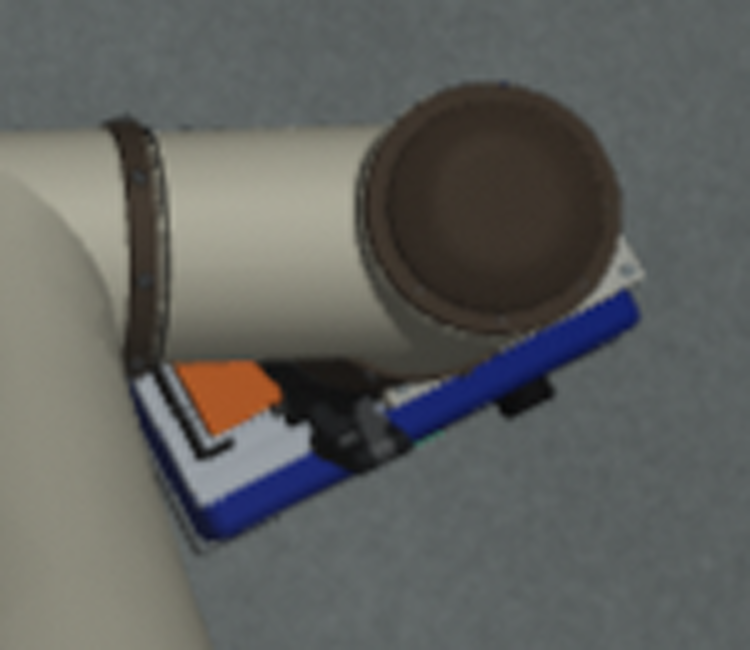

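Run:
```python
from h import *
a=np.deg2rad(-62.8); ex=np.array([np.cos(a),np.sin(a)]); ey=np.array([-ex[1],ex[0]])
n=np.array([.523,-.143])
def rel(p,o): d=p[:2]-o; return (np.array([d@ex,d@ey])*1e3).round(1)
t=np.load('b3top.npz'); s=np.load('b3scene.npz')
T=np.array([.5225,-.1416])
print('tcp rel nest',rel(T,n))
p=onplane(t,330+214/5-.4,130+437/5-.4,.1047); print('top corner rel tcp',rel(p,T), 'nest',rel(p,n))
for (u,v) in((390,344),(389,292),(528,331),(527,286)):
    p=onplane(s,80+u/4-.4,120+v/4-.4,.1047); print('scene',rel(p,T),rel(p,n))
# lips in b3 pictures
for (u,v) in((199,458),(226,440)): p=onplane(t,330+u/5-.4,130+v/5-.4,.067); print('lip',rel(p,n))
```

```text
tcp rel nest [-1.5  0.2]
top corner rel tcp [-41.2 -23.1] nest [-42.7 -22.9]
scene [32.3 32.7] [30.8 32.9]
scene [ 35.4 -19.2] [ 33.9 -19. ]
scene [-41.8  29.8] [-43.3  30. ]
scene [-41.9 -15.6] [-43.4 -15.4]
lip [-45.8 -28.6]
lip [-30.  -26.9]
```

Run:
```python
from h import *
crop('b3scene',160,230,180,235,11,'b3sz'); crop('b3top',350,410,190,240,12,'b3tz')
```

```text
(no output)
```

View pics/b3sz.png

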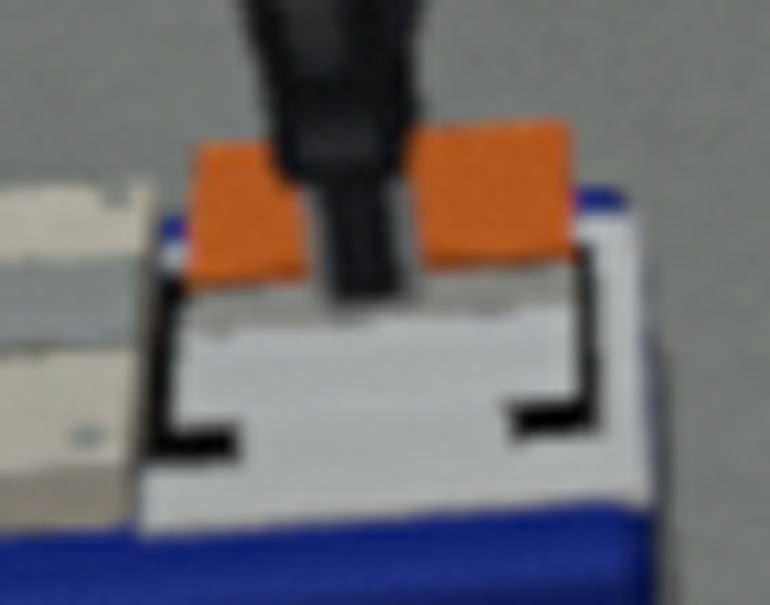

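View pics/b3tz.png

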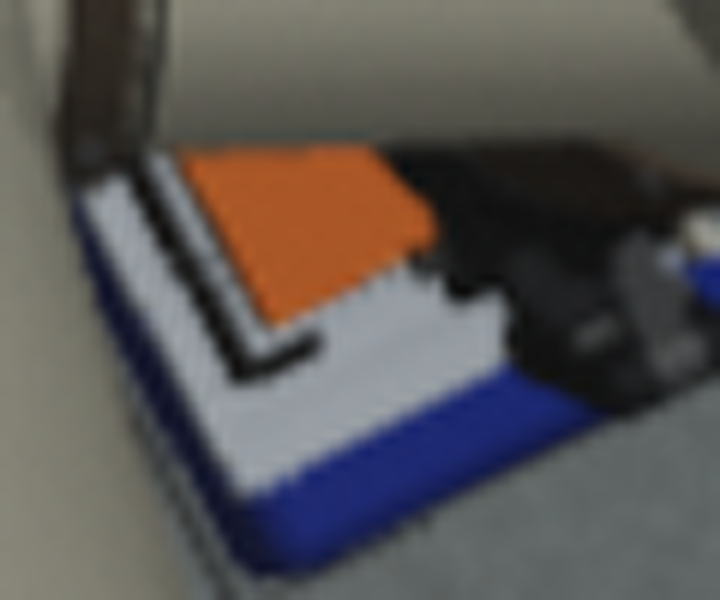

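Request:
{"name": "send_rows", "arguments": {"increments": [[[0.0023,-0.0045,0],[0,0,0],-1],[[0.0023,-0.0045,-0.008],[0,0,0],-1],[[0.0023,-0.0045,-0.014],[0,0,0],-1],[[0.0023,-0.0045,-0.017],[0,0,0],-1],[[0.0023,-0.0045,-0.017],[0,0,0],-1]]}}

```text
time_s: 12.0
tcp_pos: [0.5246, -0.1468, 0.084]
tcp_rot: [-3.14, -0.001, 2.046]
force: [0.6, 0.7, -1.1]
grip_width: 0.0445
```

Run:
```python
from h import *
shot('scene','s7',(160,230,180,235),11);shot('top','t7',(350,410,190,240),12)
s=arm.sense(); print(s['tcp_pos'],s['tcp_rot'],s['force'],s['grip_width'])
```

```text
[ 0.52516203 -0.14682815  0.08467422] [-3.14145529e+00  2.50403047e-05  2.04569694e+00] [ 0.15519583  0.19423516 -0.42870143] 0.04502538074345597
```

View pics/s7.png

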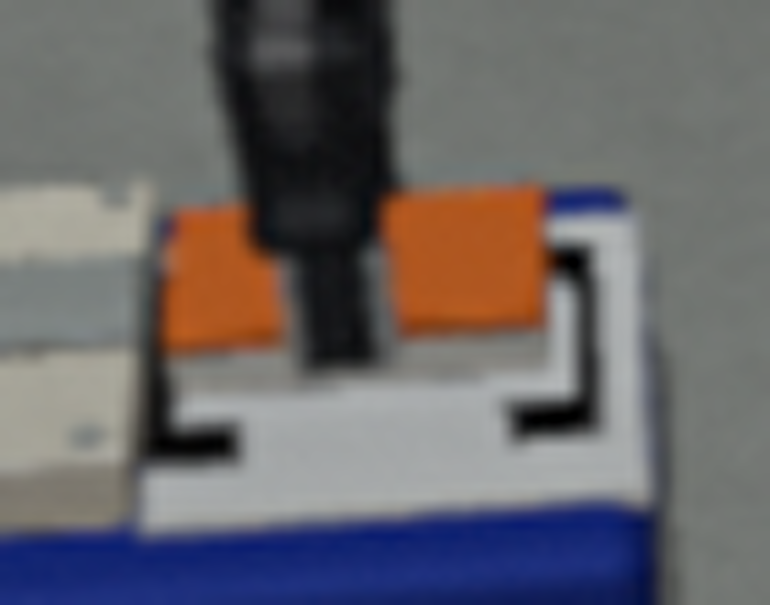

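View pics/t7.png

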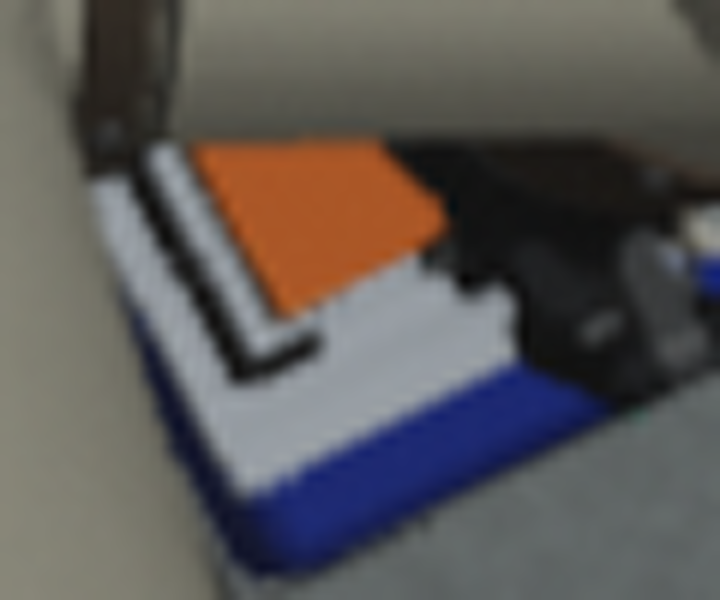

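Run:
```python
from h import *
a=np.deg2rad(-62.8); ex=np.array([np.cos(a),np.sin(a)]); ey=np.array([-ex[1],ex[0]])
n=np.array([.523,-.143])
def rel(p): d=p[:2]-n; return (np.array([d@ex,d@ey])*1e3).round(1)
t=np.load('t7.npz'); s=np.load('s7.npz')
f=lambda u,v,z:rel(onplane(t,350+u/12-.46,190+v/12-.46,z))
g=lambda u,v,z:rel(onplane(s,160+u/11-.45,180+v/11-.45,z))
print('top corner',f(281,318,.0884),'lip outer',f(238,381,.067),'lip inner',f(258,352,.067))
print('scene top face',g(163,350,.0884),g(547,325,.0884),g(545,187,.0884))
print('scene lips right(-x) outer/inner',g(598,425,.067),g(575,405,.067),g(597,250,.067),'left outer?',g(145,455,.067),g(178,430,.067), g(160,290,.067))
print('tips',g(240,450,.067),g(512,410,.067),g(552,255,.067))
print(rel(np.array([.5252,-.1468])))
```

```text
top corner [-36.9 -21.5] lip outer [-45.9 -28.7] lip inner [-39.6 -25.4]
scene top face [38.9 30.7] [-36.8  31.9] [-37.  -18.2]
scene lips right(-x) outer/inner [-45.2  38. ] [-40.7  30.5] [-46.2 -24.7] left outer? [44.9 36.3] [38.8 28.7] [ 45.1 -21.6]
tips [26.2 37.1] [-28.   30.6] [-36.7 -24.1]
[4.4 0.2]
```

Request:
{"name": "send_rows", "arguments": {"increments": [[[-0.0009,0.0007,-0.003],[0,0,0],-1],[[-0.0009,0.0007,-0.006],[0,0,0],-1],[[-0.0009,0.0007,-0.009],[0,0,0],-1],[[-0.0009,0.0007,-0.011],[0,0,0],-1],[[-0.0009,0.0007,-0.012],[0,0,0],-1]]}}

```text
time_s: 12.6
tcp_pos: [0.5241, -0.1461, 0.0724]
tcp_rot: [-3.141, -0.0, 2.046]
force: [-0.7, 0.8, -1.4]
grip_width: 0.0448
```

Request:
{"name": "send_rows", "arguments": {"increments": [[[0,0,0],[0,0,0],-1]]}}

```text
time_s: 12.7
tcp_pos: [0.5242, -0.1461, 0.0726]
tcp_rot: [-3.141, -0.0, 2.046]
force: [-0.0, 0.4, -1.1]
grip_width: 0.0451
```

Request:
{"name": "send_rows", "arguments": {"increments": [[[0,0,-0.0006],[0,0,0],-1],[[0,0,-0.0012],[0,0,0],-1],[[0,0,-0.0012],[0,0,0],-1]]}}

```text
time_s: 13.0
tcp_pos: [0.5244, -0.1461, 0.0723]
tcp_rot: [3.141, 0.0, 2.046]
force: [-1.9, 0.2, 4.7]
grip_width: 0.0446
```

Run:
```python
from h import *
shot('scene','s8',(160,230,180,235),11)
```

```text
(no output)
```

View pics/s8.png

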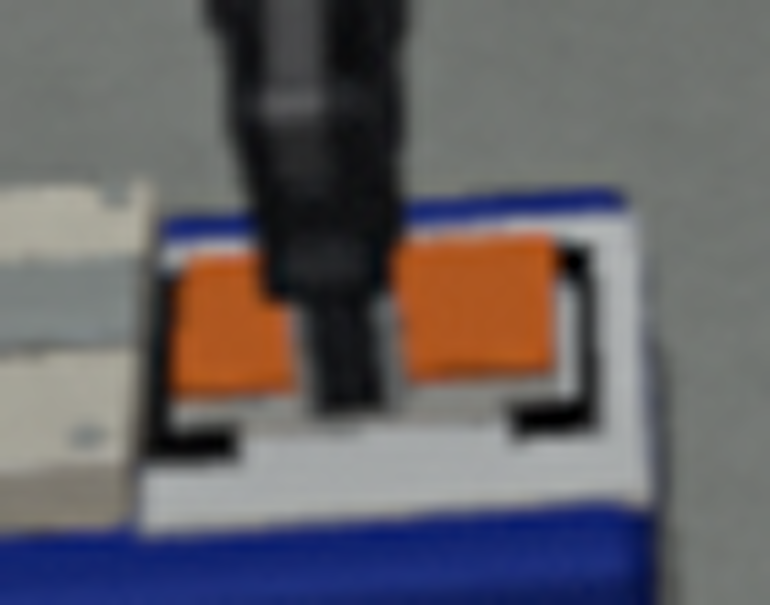

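Request:
{"name": "send_rows", "arguments": {"increments": [[[0,0,0.0005],[0,0,0],0.2],[[0,0,0.0005],[0,0,0],0.5],[[0,0,0.0005],[0,0,0],0.5],[[0,0,0.0005],[0,0,0],0.5],[[0,0,0.015],[0,0,0],0.5]]}}

```text
time_s: 13.55
tcp_pos: [0.5227, -0.146, 0.0848]
tcp_rot: [-3.138, -0.003, 2.045]
force: [0.3, -0.1, -0.3]
grip_width: 0.0642
```

Request:
{"name": "send_rows", "arguments": {"increments": [[[0,0,0.03],[0,0,0],0.5],[[0,0,0.07],[0,0,0],0.5],[[-0.02,0.04,0.1],[0,0,0.5],0],[[-0.02,0.08,0.1],[0,0,1],0],[[-0.02,0.12,0.1],[0,0,1.5],0]]}}

```text
time_s: 14.05
tcp_pos: [0.5043, -0.0249, 0.1881]
tcp_rot: [3.138, 0.001, 2.257]
force: [1.1, -0.4, -0.7]
grip_width: 0.0428
```

```bash
python3 cas.py 0.076 b4
python3 -c "
from h import *
s=arm.sense(); print(s['tcp_pos'],s['tcp_rot'],s['force'],s['grip_width'])
crop('b4top',330,470,130,250,5,'b4t');crop('b4scene',100,240,170,270,5.5,'b4s')"
```

```text
scene 419 [ 529.3 -142.4] [47.9 75.8] 26.8 mean [ 529.8 -141.8] zmed 0.075 [175 202  35  14 419]
top 438 [ 524.4 -143.1] [44.1 77.2] 26.4 mean [ 521.5 -149. ] zmed 0.0772 [368 187  31  29 438]
[ 0.50444948 -0.02273268  0.18720821] [3.13957890e+00 4.83964415e-04 2.26106717e+00] [0.3170763  0.33171431 0.53768847] 0.04273558492000844
```

View pics/b4s.png

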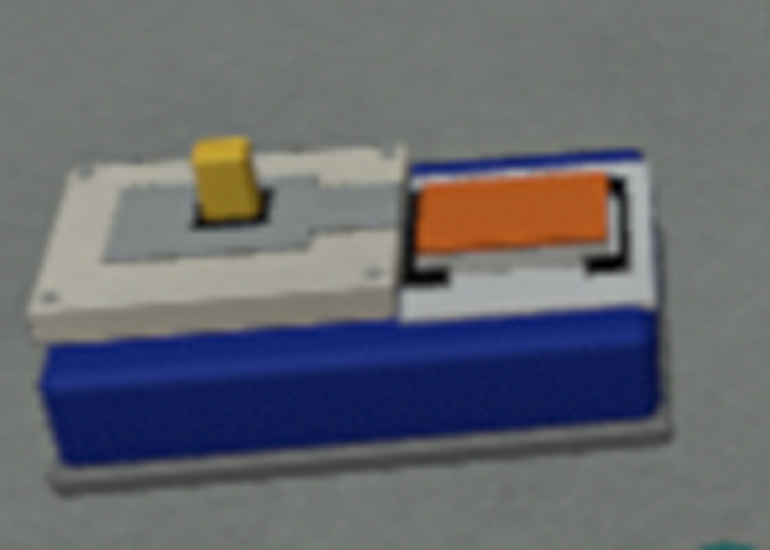

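View pics/b4t.png

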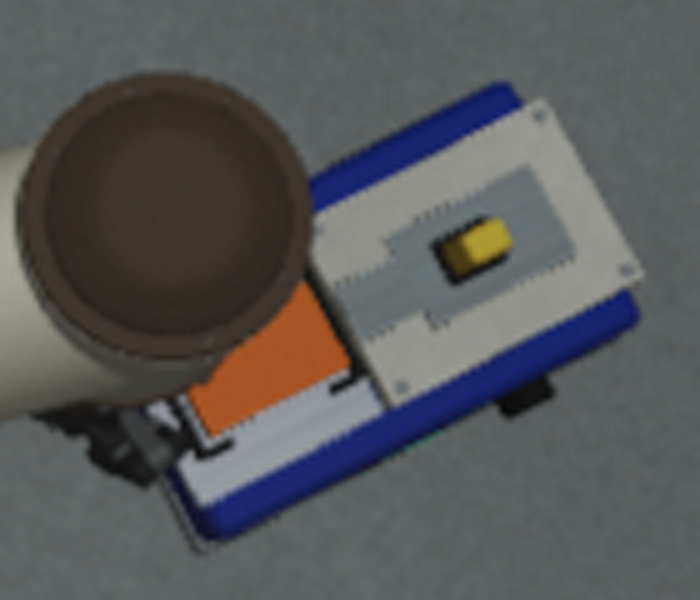

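Request:
{"name": "send_rows", "arguments": {"increments": [[[0.007,-0.022,0],[0,0,0.95],0.3],[[0.014,-0.044,0],[0,0,1.9],0.3],[[0.021,-0.066,0],[0,0,2.85],0.3],[[0.028,-0.088,0],[0,0,3.8],0.3],[[0.035,-0.11,0],[0,0,4.75],0.3]]}}

```text
time_s: 14.65
tcp_pos: [0.5392, -0.1375, 0.1862]
tcp_rot: [-3.141, -0.001, 2.923]
force: [0.7, 0.8, 0.5]
grip_width: 0.0554
```

Request:
{"name": "send_rows", "arguments": {"increments": [[[0.007,-0.022,0],[0,0,1],0.3],[[0.014,-0.044,0],[0,0,2],0.3],[[0.021,-0.066,0],[0,0,3],0.3],[[0.028,-0.088,0],[0,0,4],0.3],[[0.035,-0.11,0],[0,0,4.95],0.3]]}}

```text
time_s: 15.15
tcp_pos: [0.5741, -0.2476, 0.186]
tcp_rot: [3.141, -0.001, -2.669]
force: [0.9, 0.4, 1.9]
grip_width: 0.0557
```

Request:
{"name": "send_rows", "arguments": {"increments": [[[0,0,-0.02],[0,0,0],0.3],[[0,0,-0.03],[0,0,0],0.3],[[0,0,-0.03],[0,0,0],0.3]]}}

```text
time_s: 15.45
tcp_pos: [0.5726, -0.2461, 0.1541]
tcp_rot: [3.138, -0.004, -2.675]
force: [0.2, 0.8, -0.1]
grip_width: 0.0554
```

Run:
```python
from h import *
shot('scene','s9',(80,230,120,250),5)
s=arm.sense(); print(s['tcp_pos'],s['tcp_rot'],s['force'],s['grip_width'],s['q'])
```

```text
[ 0.57350052 -0.24607942  0.15555852] [ 3.14019675e+00 -2.20804518e-03 -2.67393730e+00] [-0.20388922  0.85934578  0.36031909] 0.05533089018990643 [-1.46314065e-01  4.51343300e-01 -1.07652734e-01  1.54416003e-04
 -1.01440928e+00 -9.56910172e-01]
```

View pics/s9.png

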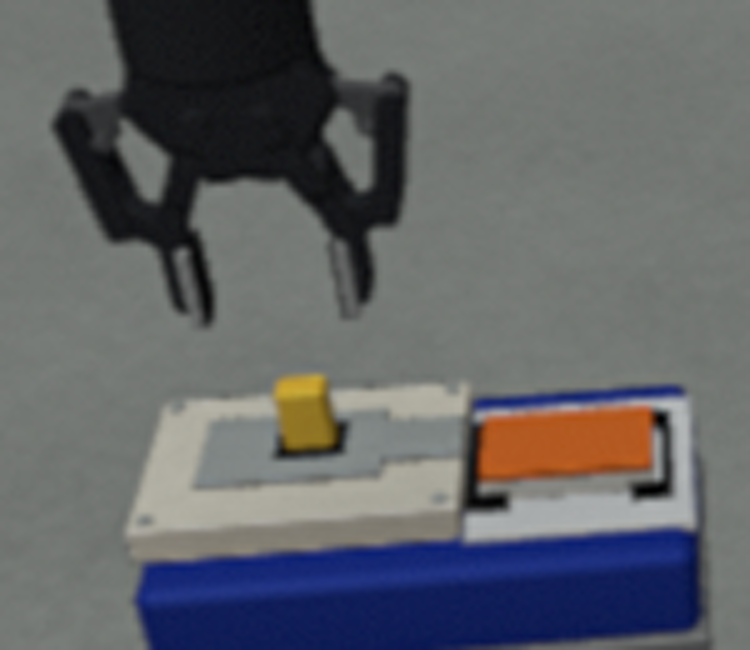

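Request:
{"name": "send_rows", "arguments": {"increments": [[[0.001,0.003,0],[0,0,0.05],0.3],[[0.001,0.003,-0.02],[0,0,0.05],0.3],[[0.001,0.003,-0.04],[0,0,0.05],0.3],[[0.001,0.003,-0.055],[0,0,0.05],0.3],[[0.001,0.003,-0.055],[0,0,0.05],0.3]]}}

```text
time_s: 16.0
tcp_pos: [0.5743, -0.2422, 0.1003]
tcp_rot: [3.139, -0.002, -2.666]
force: [0.2, -0.1, -0.5]
grip_width: 0.0554
```

Request:
{"name": "send_rows", "arguments": {"increments": [[[0,0,0],[0,0,0],0.3]]}}

```text
time_s: 16.1
tcp_pos: [0.576, -0.2429, 0.1026]
tcp_rot: [-3.14, 0.001, -2.666]
force: [-0.6, 0.3, 1.0]
grip_width: 0.0557
```

Run:
```python
from h import *
shot('scene','s10',(80,230,120,250),5)
s=arm.sense(); print(s['tcp_pos'],s['tcp_rot'],s['force'],s['grip_width'])
```

```text
[ 0.57627993 -0.24301829  0.1030872 ] [-3.13971184e+00  1.79819681e-03 -2.66578425e+00] [-0.14278539 -0.05752804  0.21014048] 0.055656043975630384
```

View pics/s10.png

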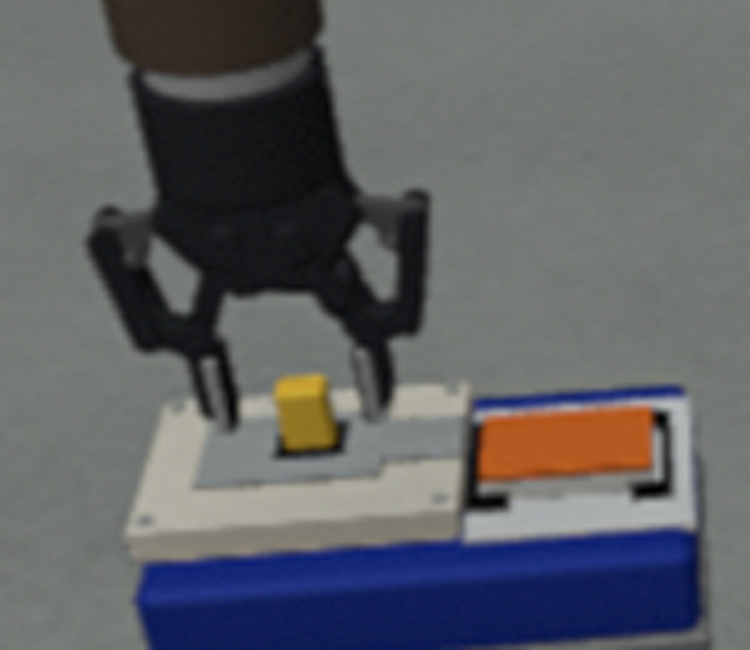

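Request:
{"name": "send_rows", "arguments": {"increments": [[[-0.0015,0,-0.003],[0,0,0],0],[[-0.0015,0,-0.003],[0,0,0],-0.3],[[-0.0015,0,-0.003],[0,0,0],-0.6],[[-0.0015,0,-0.003],[0,0,0],-1],[[-0.0015,0,-0.003],[0,0,0],-1]], "newtons": 30}}

```text
time_s: 16.65
tcp_pos: [0.5739, -0.2432, 0.0992]
tcp_rot: [-3.141, 0.0, -2.667]
force: [-0.3, 0.7, 2.4]
grip_width: 0.0215
```

Request:
{"name": "send_rows", "arguments": {"increments": [[[0,0,0],[0,0,0],-1],[[0,0,0],[0,0,0],-1]]}}

```text
time_s: 16.85
tcp_pos: [0.574, -0.2432, 0.0992]
tcp_rot: [-3.141, 0.0, -2.667]
force: [-0.5, -0.8, 5.4]
grip_width: 0.0215
```

```bash
cat > st.py <<'E'
from h import *
s=arm.sense(); a=np.deg2rad(-62.8); ex=np.array([np.cos(a),np.sin(a)]); ey=np.array([-ex[1],ex[0]])
p=s['tcp_pos'][:2]-np.array([.5742,-.2426]); f=s['force'][:2]
print('t',round(s['time_s'],2),'slide',(-p@ex*1e3).round(2),'side',(p@ey*1e3).round(2),'z',s['tcp_pos'][2].round(4),'Fx',(f@ex).round(2),'Fy',(f@ey).round(2),'Fz',s['force'][2].round(2),'w',s['grip_width'].round(4),s['tcp_pos'].round(4))
E
python3 st.py
```

```text
Traceback (most recent call last):
  File "st.py", line 4, in <module>
    print('t',round(s['time_s'],2),'slide',(-p@ex*1e3).round(2),'side',(p@ey*1e3).round(2),'z',s['tcp_pos'][2].round(4),'Fx',(f@ex).round(2),'Fy',(f@ey).round(2),'Fz',s['force'][2].round(2),'w',s['grip_width'].round(4),s['tcp_pos'].round(4))
                                                                                                                                                                                                  ^^^^^^^^^^^^^^^^^^^^^
AttributeError: 'float' object has no attribute 'round'
```

Request:
{"name": "send_rows", "arguments": {"increments": [[[-0.0018,0.0036,0],[0,0,0],-1],[[-0.0037,0.0071,0],[0,0,0],-1],[[-0.0055,0.0107,0],[0,0,0],-1],[[-0.0073,0.0142,0],[0,0,0],-1],[[-0.0073,0.0142,0],[0,0,0],-1]]}}

```text
time_s: 17.35
tcp_pos: [0.5675, -0.2298, 0.0992]
tcp_rot: [-3.138, 0.002, -2.666]
force: [1.7, -6.0, 2.0]
grip_width: 0.0212
```

```bash
sed -i "s/s\['grip_width'\].round(4)/round(s['grip_width'],4)/" st.py; python3 st.py
```

```text
t 17.35 slide 14.46 side -0.15 z 0.0992 Fx 6.11 Fy -1.22 Fz 2.0 w 0.0212 [ 0.5675 -0.2298  0.0992]
```

Request:
{"name": "send_rows", "arguments": {"increments": [[[0.0009,0.0005,0],[0,0,0],-1],[[0.0018,0.0009,0],[0,0,0],-1],[[0.0022,0.0011,0],[0,0,0],-1],[[0.0022,0.0011,0],[0,0,0],-1]]}}

```text
time_s: 17.75
tcp_pos: [0.5682, -0.2296, 0.0991]
tcp_rot: [-3.14, -0.002, -2.667]
force: [-1.7, -7.2, 3.5]
grip_width: 0.0209
```

```bash
python3 st.py
```

```text
t 17.75 slide 14.32 side 0.64 z 0.0991 Fx 5.62 Fy -4.77 Fz 3.46 w 0.0209 [ 0.5682 -0.2296  0.0991]
```

Request:
{"name": "send_rows", "arguments": {"increments": [[[-0.0005,0.0009,0],[0,0,0],-1],[[-0.0009,0.0018,0],[0,0,0],-1],[[-0.0009,0.0018,0],[0,0,0],-1]]}}

```text
time_s: 18.05
tcp_pos: [0.5677, -0.2284, 0.0992]
tcp_rot: [-3.138, -0.001, -2.667]
force: [-1.1, -9.5, 3.7]
grip_width: 0.021
```

```bash
python3 st.py
```

```text
t 18.05 slide 15.63 side 0.67 z 0.0992 Fx 7.95 Fy -5.36 Fz 3.68 w 0.021 [ 0.5677 -0.2284  0.0992]
```

Request:
{"name": "send_rows", "arguments": {"increments": [[[-0.0005,0.0009,0],[0,0,0],-1],[[-0.0009,0.0018,0],[0,0,0],-1],[[-0.0009,0.0018,0],[0,0,0],-1]]}}

```text
time_s: 18.35
tcp_pos: [0.567, -0.2261, 0.0992]
tcp_rot: [-3.139, -0.0, -2.667]
force: [-0.5, -7.0, 3.3]
grip_width: 0.0209
```

```bash
python3 st.py
```

```text
t 18.35 slide 17.94 side 1.1 z 0.0992 Fx 6.0 Fy -3.6 Fz 3.35 w 0.0209 [ 0.567  -0.2261  0.0992]
```

Request:
{"name": "send_rows", "arguments": {"increments": [[[-0.0005,0.0009,0],[0,0,0],-1],[[-0.0009,0.0018,0],[0,0,0],-1],[[-0.0009,0.0018,0],[0,0,0],-1]]}}

```text
time_s: 18.65
tcp_pos: [0.5671, -0.2238, 0.0992]
tcp_rot: [-3.138, 0.002, -2.666]
force: [0.6, -6.3, 2.3]
grip_width: 0.0213
```

```bash
python3 st.py
```

```text
t 18.65 slide 20.0 side 2.24 z 0.0992 Fx 5.88 Fy -2.37 Fz 2.34 w 0.0213 [ 0.5671 -0.2238  0.0992]
```

Request:
{"name": "send_rows", "arguments": {"increments": [[[0.0009,0.0005,0],[0,0,0],-1],[[0.0018,0.0009,0],[0,0,0],-1],[[0.0018,0.0009,0],[0,0,0],-1]]}}

```text
time_s: 18.95
tcp_pos: [0.5674, -0.2232, 0.0992]
tcp_rot: [-3.14, -0.002, -2.667]
force: [-2.0, -6.5, 4.1]
grip_width: 0.0214
```

```bash
python3 st.py
```

```text
t 18.95 slide 20.36 side 2.83 z 0.0992 Fx 4.81 Fy -4.77 Fz 4.14 w 0.0214 [ 0.5674 -0.2232  0.0992]
```

Request:
{"name": "send_rows", "arguments": {"increments": [[[-0.0003,0.0005,0],[0,0,0],-1],[[-0.0005,0.0009,0],[0,0,0],-1],[[-0.0005,0.0009,0],[0,0,0],-1]]}}

```text
time_s: 19.25
tcp_pos: [0.5678, -0.2221, 0.0992]
tcp_rot: [-3.139, 0.0, -2.667]
force: [0.4, -6.3, 3.1]
grip_width: 0.0212
```

```bash
python3 st.py
```

```text
t 19.25 slide 21.15 side 3.64 z 0.0992 Fx 5.81 Fy -2.59 Fz 3.09 w 0.0212 [ 0.5678 -0.2221  0.0992]
```

Request:
{"name": "send_rows", "arguments": {"increments": [[[-0.0003,0.0005,0],[0,0,0],-1],[[-0.0005,0.0009,0],[0,0,0],-1],[[-0.0005,0.0009,0],[0,0,0],-1]]}}

```text
time_s: 19.55
tcp_pos: [0.5679, -0.2211, 0.0992]
tcp_rot: [-3.138, 0.002, -2.666]
force: [0.3, -5.9, 2.1]
grip_width: 0.0215
```

```bash
python3 st.py
```

```text
t 19.55 slide 21.97 side 4.21 z 0.0992 Fx 5.4 Fy -2.43 Fz 2.11 w 0.0215 [ 0.5679 -0.2211  0.0992]
```

Request:
{"name": "send_rows", "arguments": {"increments": [[[0.0009,0.0005,0],[0,0,0],-1],[[0.0018,0.0009,0],[0,0,0],-1],[[0.0027,0.0014,0],[0,0,0],-1],[[0.0027,0.0014,0],[0,0,0],-1]]}}

```text
time_s: 19.95
tcp_pos: [0.5701, -0.2196, 0.0992]
tcp_rot: [-3.139, 0.001, -2.666]
force: [0.8, -5.9, 3.1]
grip_width: 0.0212
```

```bash
python3 st.py
python3 - <<'E'
from h import *
shot('scene','s11',(80,230,120,250),5)
E
```

```text
t 19.95 slide 22.27 side 6.88 z 0.0992 Fx 5.59 Fy -1.95 Fz 3.08 w 0.0212 [ 0.5701 -0.2196  0.0992]
```

View pics/s11.png

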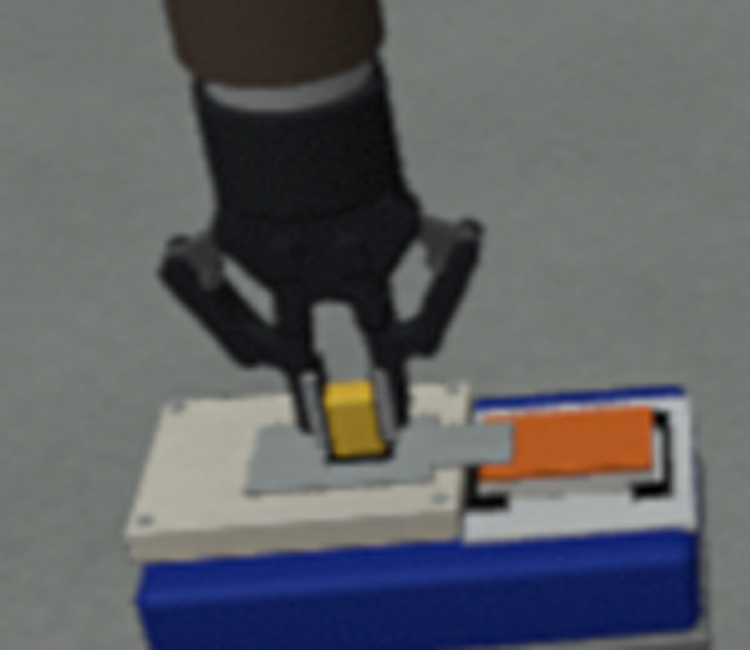

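Request:
{"name": "send_rows", "arguments": {"increments": [[[0.0009,0.0005,0],[0,0,0],-1],[[0.0018,0.0009,0],[0,0,0],-1],[[0.0027,0.0014,0],[0,0,0],-1],[[0.0036,0.0018,0],[0,0,0],-1],[[0.0036,0.0018,0],[0,0,0],-1]]}}

```text
time_s: 20.5
tcp_pos: [0.5741, -0.2179, 0.0992]
tcp_rot: [-3.138, 0.001, -2.666]
force: [1.3, -7.0, 3.2]
grip_width: 0.0211
```

```bash
python3 st.py
```

```text
t 20.5 slide 21.96 side 11.21 z 0.0992 Fx 6.85 Fy -2.05 Fz 3.2 w 0.0211 [ 0.5741 -0.2179  0.0992]
```

Request:
{"name": "send_rows", "arguments": {"increments": [[[0.0009,0.0005,0],[0,0,0],-1],[[0.0018,0.0009,0],[0,0,0],-1],[[0.0027,0.0014,0],[0,0,0],-1],[[0.0027,0.0014,0],[0,0,0],-1]]}}

```text
time_s: 20.9
tcp_pos: [0.5746, -0.2174, 0.0991]
tcp_rot: [-3.14, -0.003, -2.667]
force: [-3.2, -8.4, 6.1]
grip_width: 0.0208
```

```bash
python3 st.py
```

```text
t 20.9 slide 22.28 side 11.86 z 0.0991 Fx 5.97 Fy -6.68 Fz 6.15 w 0.0208 [ 0.5746 -0.2174  0.0991]
```

Request:
{"name": "send_rows", "arguments": {"increments": [[[0.0003,-0.0006,0],[0,0,0],-1],[[0.0007,-0.0013,0],[0,0,0],-1],[[0.0009,-0.0018,0],[0,0,0],-1],[[0.0009,-0.0018,0],[0,0,0],-1]]}}

```text
time_s: 21.3
tcp_pos: [0.5752, -0.2187, 0.0991]
tcp_rot: [-3.141, -0.003, -2.667]
force: [-4.2, -7.5, 5.4]
grip_width: 0.0213
```

```bash
python3 st.py
```

```text
t 21.3 slide 20.79 side 11.86 z 0.0991 Fx 4.78 Fy -7.21 Fz 5.38 w 0.0213 [ 0.5752 -0.2187  0.0991]
```

Request:
{"name": "send_rows", "arguments": {"increments": [[[0.0003,-0.0006,0],[0,0,0],-1],[[0.0007,-0.0013,0],[0,0,0],-1],[[0.0007,-0.0013,0],[0,0,0],-1]]}}

```text
time_s: 21.6
tcp_pos: [0.5753, -0.2189, 0.0991]
tcp_rot: [3.14, -0.004, -2.667]
force: [-5.9, -3.5, 6.8]
grip_width: 0.0211
```

```bash
python3 st.py
```

```text
t 21.6 slide 20.57 side 11.85 z 0.0991 Fx 0.43 Fy -6.87 Fz 6.76 w 0.0211 [ 0.5753 -0.2189  0.0991]
```

Request:
{"name": "send_rows", "arguments": {"increments": [[[0,0,0],[0,0,0],-0.3],[[0,0,0],[0,0,0],0],[[0,0,0],[0,0,0],0.2],[[0,0,0],[0,0,0],0.2],[[0,0,0],[0,0,0],0.2]]}}

```text
time_s: 22.1
tcp_pos: [0.5774, -0.218, 0.0983]
tcp_rot: [3.141, -0.0, -2.667]
force: [0.6, -0.5, -0.1]
grip_width: 0.0513
```

```bash
python3 st.py
python3 - <<'E'
from h import *
shot('scene','s12',(80,230,120,250),5)
E
```

```text
t 22.1 slide 20.46 side 14.12 z 0.0983 Fx 0.75 Fy 0.29 Fz -0.11 w 0.0513 [ 0.5774 -0.218   0.0983]
```

View pics/s12.png

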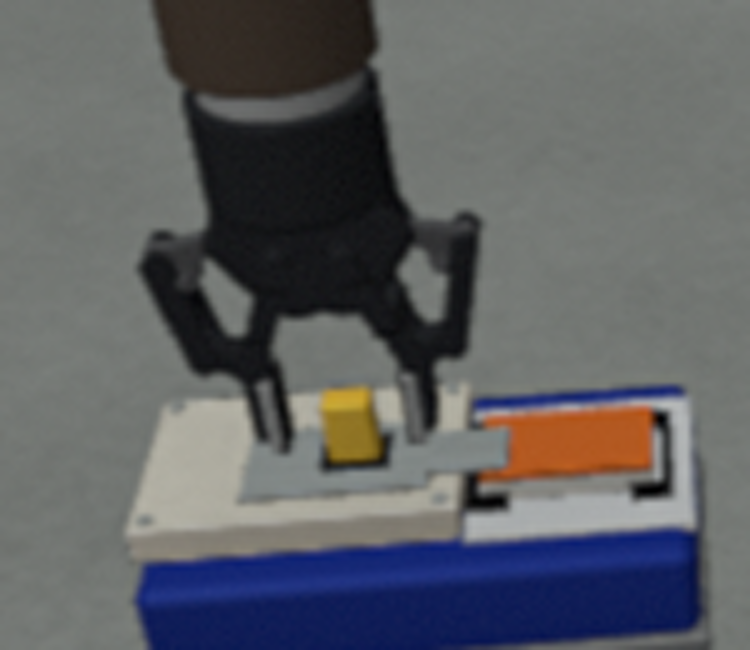

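Latched with the jaws clear. Retreat straight up and away.

Request:
{"name": "send_rows", "arguments": {"increments": [[[0,0,0.03],[0,0,0],0.2],[[0,0,0.07],[0,0,0],0.2],[[0,0,0.11],[0,0,0],0.2],[[-0.02,0.04,0.13],[0,0,0],0.2],[[-0.04,0.08,0.13],[0,0,0],0.2]]}}

```text
time_s: 22.65
tcp_pos: [0.539, -0.1381, 0.2321]
tcp_rot: [-3.137, 0.007, -2.669]
force: [1.2, 1.8, 0.9]
grip_width: 0.0515
```

Request:
{"name": "send_rows", "arguments": {"increments": [[[-0.02,0.04,0],[0,0,0],0.2],[[-0.04,0.08,0],[0,0,0],0.2],[[-0.06,0.12,0],[0,0,0],0.2],[[-0.08,0.16,0],[0,0,0],0.2],[[-0.08,0.16,0],[0,0,0],0.2]]}}

```text
time_s: 23.15
tcp_pos: [0.4555, 0.0251, 0.229]
tcp_rot: [3.141, 0.001, -2.661]
force: [1.4, -0.2, 0.9]
grip_width: 0.0511
```

```bash
python3 cas.py 0.076 b5
python3 - <<'E'
from h import *
s=arm.sense(); print(s['time_s'],s['tcp_pos'],s['dq'].round(3))
a=np.deg2rad(-62.8); ex=np.array([np.cos(a),np.sin(a)]); ey=np.array([-ex[1],ex[0]])
for n in('top','scene'):
    r=[]
    for f in (n+'0','b5'+n):
        c=np.load(f+'.npz');P=cloud(c);hsv=cv2.cvtColor(c['color'],cv2.COLOR_RGB2HSV)
        y=(hsv[...,0]>18)&(hsv[...,0]<32)&(hsv[...,1]>150)&(P[...,0]>.5)&(P[...,0]<.65)&(P[...,1]<-.1)&(P[...,2]>.108)
        r.append(P[y].mean(0))
    d=(r[1]-r[0])[:2]*1e3; print(n,'knob moved slide',(-d@ex).round(1),'side',(d@ey).round(1))
crop('b5scene',80,230,160,260,5,'b5s')
i=np.load('b5scene.npz')['color'][:,:,::-1]; cv2.imwrite('pics/b5full.png',i)
E
```

```text
scene 344 [ 525.8 -135.2] [48.1 64. ] 26.5 mean [ 526.4 -135.5] zmed 0.0749 [181 202  30  14 344]
top 505 [ 524.4 -143.1] [44.  77.2] 26.4 mean [ 521.1 -141.2] zmed 0.0771 [366 190  33  26 505]
23.25 [0.45715175 0.02276946 0.22899601] [-0.044  0.02   0.015  0.003  0.     0.002]
top knob moved slide 20.1 side 11.9
scene knob moved slide 20.9 side 11.7
```

View pics/b5full.png

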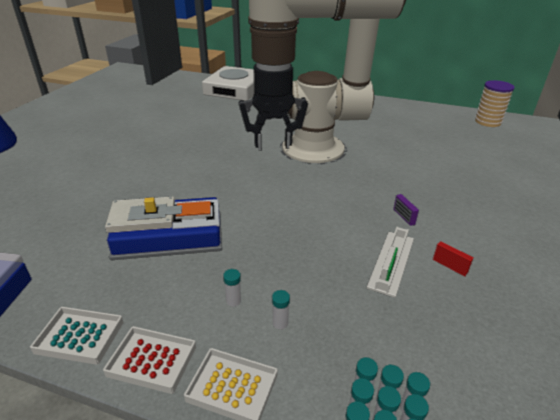

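View pics/b5s.png

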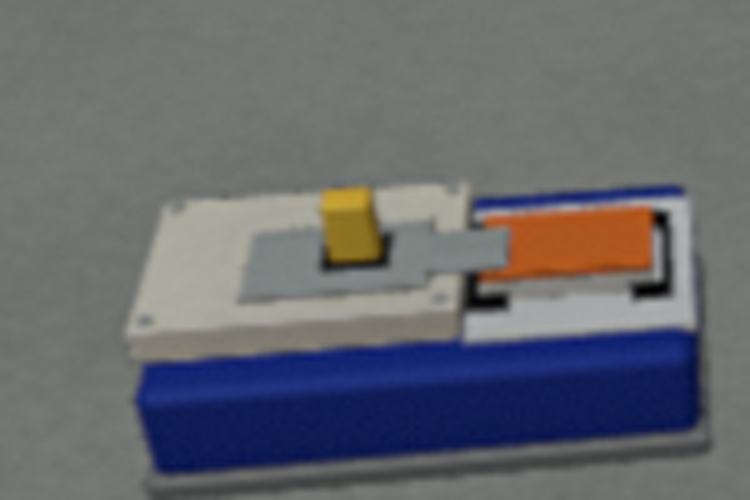

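Knob stays latched at about 20.5 mm in and 11.8 mm sideways. The cassette is flat and unmoved, and the green cassette and vials look untouched.

```bash
python3 -c "
from station import arm
print(arm.job_done())"
```

```text
the job is handed in; nothing more can be done
None
```

The orange cassette is in the mixer's nest, orange side up, and the keeper is latched over it. I handed the job in with about 23 s on the clock; it reports no verdict.

- **Bench:** I stood the cassette on the bare bench, tipped it onto its grey face with one finger, and let go. It lay flat, orange side up.
- **Nest:** I took it again by its long sides and let it go in the nest. In the grasp it sat about 3.5 mm off along its length, so I corrected for that before lowering it.
- **Keeper:** The notch began to give at about 18 to 20 mm of slide. I pushed the knob sideways to the bottom (about 12 mm), let it draw back onto the notch, then opened the jaws and moved the arm clear.

**Last checks:**
- **Knob:** both cameras put it 20.1 to 20.9 mm in and 11.7 to 11.9 mm sideways, after release.
- **Cassette:** the top camera put its centre about 1.4 mm from the nest centre, both before and after latching. Yaw was within about 1 degree, and the top face height matched a flat cassette.
- **Disagreement:** the scene camera put the cassette centre about 6 mm off before latching and about 8 mm off after. I trusted the top camera. The scene camera's fit of the lips was shifted by about the same amount, and at the end the keeper hid part of the cassette from it.
- **Green cassette and vials:** they looked unmoved in the last picture; I did not measure them.

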